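Refit a lubricant filter cartridge and snap its cap home

ROBOT

A 6-joint arm with a two-finger parallel gripper is mounted at the origin on the work surface; the furniture and walls round the work are solid. World frame = base frame: x ahead of the robot, y to its left, z up, the work surface at z = 0. Lengths are in m, angles in degrees, forces in N, time in s.
With the tool pointing down it reaches from about 0.375 to 0.75 m from the base axis. Payload 9 kg.
Tool frame: the origin (TCP) lies between the finger pads; the fingertips stand 17 mm ahead of it and the grasp point (between the pads) lies 2 mm behind it; z points along the fingers, y is the direction in which the jaws open and shut (so a half turn about z gives the same grasp; the last joint's range is limited). The gripper opens to 85 mm and grips with 20 to 120 N. Pads are 22 mm wide; open, the fingers measure 114 mm over their backs; the gripper's body (76 mm by 85 mm) begins 54 mm behind the grasp point. The pads swing forward as they close: fully open they stand 13 mm farther back than shut.
Start: joints at [-78.822, 5.964, 5.575, 89.605, 0, 77.527], TCP at [0.241, -0.55, 0.248] pointing down, gripper open.
Joint ranges: [-171.21, 171.21], [-48.23, 106.86], [-62.78, 66.21], [-105.2, 120.99], [-86.42, 89.51], [-180, 180]. Speed limits (degrees/s): [127.2, 127.2, 147.25, 180, 180, 180].

INTERFACE

Orientations are given as a 3x3 rotation matrix whose columns are the frame's x, y, z axes.
In Python, from bench import get_obs, snapshot, camera_info, hand_in gives the robot as it stands. The module is installed in compiled form; this text tells all that it offers.
- The arm moves only by the tool step_arm, never from a script. Its argument "steps" is a list of rows, each a list of 3 entries, a list of its own where there are three numbers: the shift along the tool's x, y, z in cm, then the turn about the tool's z in rad, then the closure, from 0 (fully open) to 1 (shut). In form: [[[x, y, z], spin, grip], ...]. A call has 1 to 5 rows; each row shifts and turns the commanded pose from where the row before left it, along the tool's axes as they then stand; what a row does not reach is not made up. A row lasts 1/8 s, in which the tool goes at most 62.5 mm and 10.7 degrees, less where a joint would pass 70% of its speed; a pose out of reach is approached as far as the arm can. A call is refused whole if a number of a shift passes 6.25 or a number of a turn 0.188, either way. A call with a gripper value outside its range is refused whole. The fingers move at their own pace and stop on an object; "newtons" is the grip in N (left out, the last holds). Time passes only in rows, so rows that do not move let the fingers close. It gives the time, the measured TCP pose, the force and the opening at its end, in the units of the state.
- get_obs(): the state, without advancing time (a new reading comes with each control period).
- snapshot(name): name is "scene" or "top" or "wrist"; returns the picture (384x512x3 uint8, red, green, blue); there is no depth.
- camera_info(name): a dict with "fx", "fy", "cx", "cy" (pixels), "dist_coeffs" ([k1, k2, p1, p2, k3] as OpenCV has them; the pictures are not rectified), "xyz" and "rotation" of the camera in the world. Camera axes: x right, y up, looking along -z (the intrinsics and any distortion apply to the point x, -y, -z); pixel columns grow to the right and rows downward; lengths in m; the calibration is good to about 2 mm. A picture is of the moment at which its call begins: read the wrist's pose just before it. camera_info takes no time and is no camera call; for the wrist camera it gives the pose at the moment of the call.
- hand_in(): hands the job in, once; it reports no verdict.
The state is a dict: "time_s": time; "joint_positions": joint angles; "joint_vel": joint speeds; "tau": joint torques, N m; "tcp_pos": TCP position; "ee_rot": TCP orientation; "force": force on the tool from outside, world axes, zero at the start; "wrist_torque": the same for the moment, N m; "gripper_width": finger opening in m.
Only numpy, scipy, OpenCV 4.12 (cv2) and the standard library are available. Lean on these libraries where they do the work, as an engineer would, in place of code of your own. Each camera call takes 0.05 s, during which the arm holds its last target.

TASK

Fit the clean cream filter cartridge with green ends in the filter head: slide it down over the spigot until it stands on the sprung seat ring. Then press the orange snap cap onto the ball stud above it until it clicks, and keep pushing after the click until the cap is fully home on the spigot. Finish like that, with the cap still held and pressed fully down against the spring; leave the dark used cartridge and everything else on the table where they are.

Things in the scene. Friction and masses are not known exactly. Their poses are not given: they have to be found in the camera images.
- head: Filter head, fixed: a dark steel plate 124 mm square and 6 mm thick, on it a round grey cast body 94 mm across (top 29 mm above the table) with two brass ports with blue plugs along its y axis (to 61 mm from the centre), and an upright aluminium spigot, 25 mm diameter, on its centre. Origin: centre of the plate's underside; z up along the spigot
- seat_top (a point): On the spigot's axis, 36 mm above the table: height of the upper face of the sprung steel seat ring (48 mm across) when nothing presses on it. The underside of the cartridge stands here once it is on; the cartridge's top is then 86 mm above the table
- cap_home (a point): On the spigot's axis, 80.7 mm above the table: the spigot's flat top. The cap's underside lands here when fully home. Coming down, the cap meets the balls about 13 mm above this, needs about 15 N to pass them 10 mm above, is then drawn down by the balls to about 3 mm above, and takes about 12 N to be held fully home, the cartridge then 5.3 mm lower than it stood
- stud_tip (a point): Tip of the upright steel stud on the spigot, on its axis, 99.5 mm above the table. The stud is 18 mm in diameter, coned to 9 mm at the tip; four sprung detent balls stick out 3.5 mm from it, 90 mm above the table
- head_seat (a joint): How far the sprung seat ring is pushed down, m: 0 free (also with the cartridge standing on it), 0.0053 with the cap fully home. About 2 N start it and 12 N hold it at 0.0053. If the cap is let go after the click the balls keep it on, but the spring lifts it again by about 3 mm and this reads about 0.0025
- cartridge: The clean filter cartridge, loose, 90 to 145 g, standing upright: a rigid tube 50 mm tall, 53 mm across its cream pleated side (56 mm across the 8 mm high green rings at both ends), with a 27 mm bore right through (1 mm clearance all round on the spigot). Either end may go down. Origin: centre of its underside; z along the bore
- used_cartridge: The used cartridge, same shape and size, dark brown with black end rings, standing upright; to be left alone. Origin: centre of its underside
- cap: The orange snap cap, loose, 36 to 63 g, standing open side down: a flange 52 mm across and 5 mm high, above it a ribbed round grip 38 mm across up to the flat top, 38 mm high. Inside from below: a snap lip of 20 mm bore, 3 mm high, then a 28 mm wide groove for the balls; the hollow is 25 mm deep. Origin: centre of its underside; z up through the top
- red_tin: Red slip-lid tin, 68 mm across, 100 mm tall, at the back on the left, in front of the tall step ladder that stands at the far left edge of the table; a bystander. Origin: centre of its underside
- green_tin: Dark green slip-lid tin, 64 mm across, 85 mm tall, at the left side; a bystander. Origin: centre of its underside
- small_tin: Cream slip-lid tin, 52 mm across, 60 mm tall, at the back on the right; a bystander. Origin: centre of its underside
- jar_a: Clip-top glass jar, fixed, 102 mm across, 154 mm tall, at the back edge; a bystander. Origin: centre of its underside
- jar_b: Clip-top glass jar, fixed, 90 mm across, 141 mm tall, at the back edge to the right of the other jar; a bystander. Origin: centre of its underside
There are look-alikes about, which are no part of the job. What is meant by the cartridge is not blue or red, and is the larger of those in its own colour.

How it is judged:
By the outcome, as a careful person would: the job done as asked, in the order asked, and still so for the second after the job is handed in, while the arm keeps its last pose, push and grip.
It also fails if it takes over 72 s, if anything falls off the work surface, if the arm or the gripper's body presses on something with over 40 N, if the wrist force passes 120 N, or if a joint passes its speed limit or range.

## Working session

There is one attempt and no reset: what is moved stays moved. The work goes in short steps, Python scripts to look and compute and a tool call to move; the robot and the scene stay as the last step left them, time stands still between calls to the robot, and variables do not carry over. Pictures are saved under pics/ and viewed, and the job is handed in when it is done.

Besides the shell and the picture viewer there is one more tool, called after "Request:" by a JSON object that holds its "method" and its "body". step_arm: Moves the arm, as the interface text tells. Its arguments: {"type":"object","properties":{"steps":{"type":"array"},"newtons":{"type":"number"}},"required":["steps"]}

```bash
mkdir -p pics; ls
python3 - <<'E'
from bench import *
import cv2,numpy as np
for n in ("scene","top"):
    im=snapshot(n); cv2.imwrite(f"pics/{n}0.png",cv2.resize(im[:,:,::-1],(768,576),interpolation=cv2.INTER_CUBIC)); cv2.imwrite(f"pics/{n}0_raw.png",im[:,:,::-1])
    print(camera_info(n))
o=get_obs(); print(o)
E
```

```text
pics
{'fx': 420.924284618654, 'fy': 420.924284618654, 'cx': 255.32820790654446, 'cy': 188.7082719379858, 'dist_coeffs': array([-0.03067221,  0.        ,  0.        ,  0.        ,  0.        ]), 'xyz': array([-0.3475177 , -1.00539953,  1.34910762]), 'rotation': array([[ 0.72171322,  0.50828816, -0.46986507],
       [-0.69212871,  0.52072381, -0.49980453],
       [-0.0093748 ,  0.68592264,  0.72761408]])}
{'fx': 421.052690567277, 'fy': 421.052690567277, 'cx': 250.3084088935484, 'cy': 191.8026987649941, 'dist_coeffs': array([-0.00490258,  0.        ,  0.        ,  0.        ,  0.        ]), 'xyz': array([ 0.38064329, -0.11849846,  1.41875383]), 'rotation': array([[-0.00736971,  0.99772429, -0.06702182],
       [-0.99995341, -0.00693515,  0.00671421],
       [ 0.00623412,  0.06706818,  0.99772892]])}
{'time_s': 0.1, 'joint_positions': array([-7.88230172e+01,  5.99385840e+00,  5.53168131e+00,  8.96035026e+01,
        7.23690192e-04,  7.75246979e+01]), 'joint_vel': array([-0.04183375, -0.05463034,  0.16535426,  0.00433515,  0.02066986,
       -0.05337464]), 'tau': array([ 6.67175482e-03, -5.58210254e+01,  5.04718602e+01,  1.31762715e-02,
       -1.58950133e-04, -1.34009207e-05]), 'tcp_pos': array([ 0.2406509 , -0.54933315,  0.24761534]), 'ee_rot': array([[ 9.15997042e-01,  4.01184963e-01, -2.09813108e-04],
       [ 4.01184934e-01, -9.15996386e-01,  1.12703305e-03],
       [ 2.59960665e-04, -1.11653280e-03, -9.99999343e-01]]), 'force': array([ 0.82280421, -0.81790403, -0.11701422]), 'wrist_torque': array([ 0.01771871, -0.04141881, -0.02818213]), 'gripper_width': 0.085297732813861}
```

View pics/scene0.png

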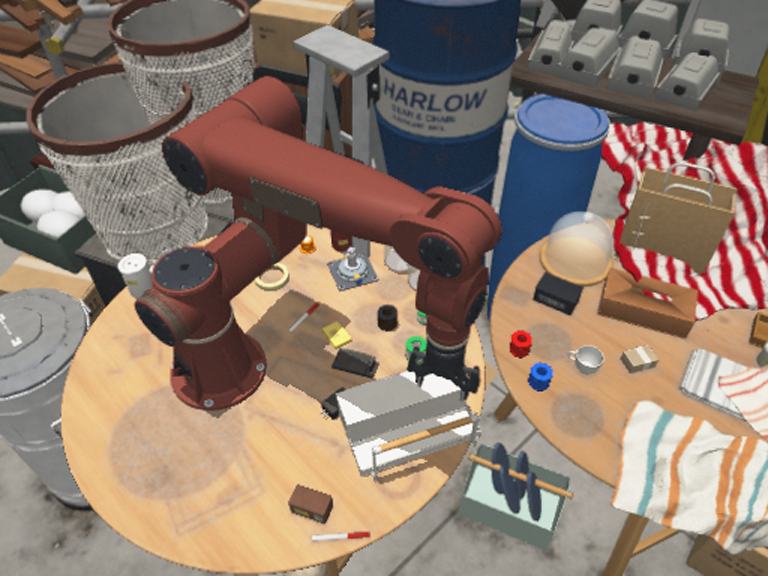

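View pics/top0.png

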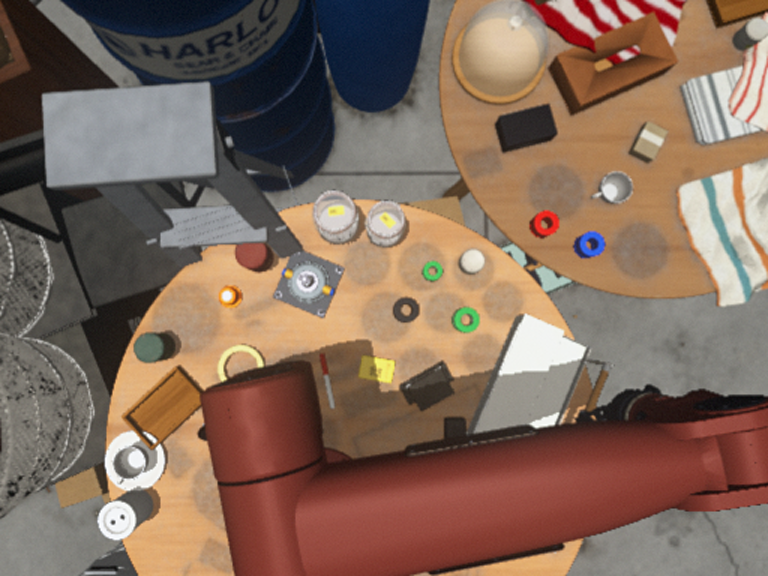

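Top view (768×576): the head is at (307,281), the orange cap at (228,296) and the used cartridge at (405,310). Two green-ended cartridges are in view, at (466,320), which looks larger, and (432,271), which looks smaller. The red and blue ones are on the other table. I'll confirm the larger green one in an enlarged crop.

```bash
cat > h.py <<'E'
import cv2,numpy as np
from bench import *
def ray(cam,uv):
    K=np.array([[cam['fx'],0,cam['cx']],[0,cam['fy'],cam['cy']],[0,0,1]])
    p=cv2.undistortPoints(np.array([[uv]],float),K,np.array(cam['dist_coeffs'],float))[0,0]
    d=cam['rotation']@np.array([p[0],-p[1],-1.0]); return cam['xyz'],d
def at_z(cam,uv,z):
    o,d=ray(cam,uv); return o+d*(z-o[2])/d[2]
def proj(cam,P):
    q=cam['rotation'].T@(np.array(P)-cam['xyz'])
    K=np.array([[cam['fx'],0,cam['cx']],[0,cam['fy'],cam['cy']],[0,0,1]])
    a=np.array([[[q[0],-q[1],-q[2]]]])
    return cv2.projectPoints(a,np.zeros(3),np.zeros(3),K,np.array(cam['dist_coeffs'],float))[0].ravel()
def crop(im,u0,v0,u1,v1,k,name):
    cv2.imwrite(name,cv2.resize(im[v0:v1,u0:u1],None,fx=k,fy=k,interpolation=cv2.INTER_CUBIC))
E
python3 - <<'E'
from h import *
im=cv2.imread('pics/top0_raw.png')
crop(im,250,160,340,230,8,'pics/c1.png')
crop(im,130,150,250,240,6.5,'pics/c2.png')
cam=camera_info('top')
for n,uv,z in [('big',(466,320),.05),('small',(432,271),.05),('used',(405,310),.05),('cap',(228,295),.038),('stud',(308,281),.0995),('redtin',(253,255),.1),('jarA',(336,212),.154),('jarB',(386,220),.141),('smalltin',(472,260),.06)]:
    print(n,at_z(cam,np.array(uv)/1.5,z).round(4))
E
```

```text
big [ 0.4011 -0.3234  0.05  ]
small [ 0.5082 -0.2511  0.05  ]
used [ 0.4237 -0.1914  0.05  ]
cap [0.4596 0.1948 0.038 ]
stud [0.4843 0.0138 0.0995]
redtin [0.5398 0.129  0.1   ]
jarA [ 0.6196 -0.0483  0.154 ]
jarB [ 0.6049 -0.1496  0.141 ]
smalltin [ 0.5306 -0.3371  0.06  ]
```

View pics/c1.png

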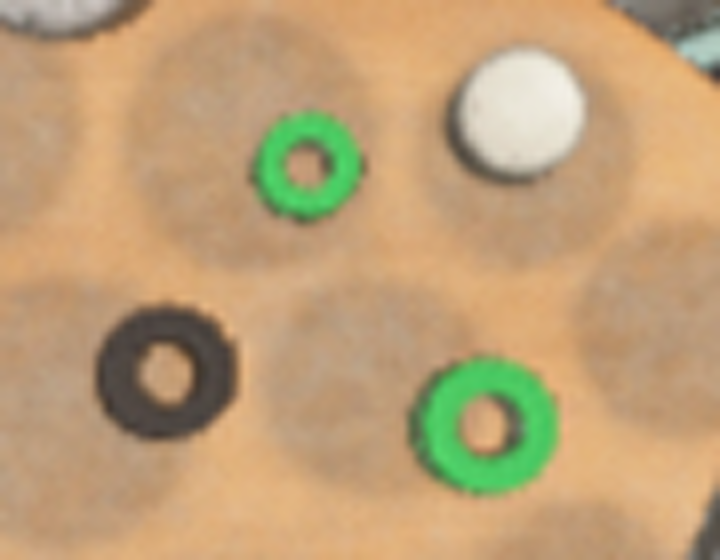

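View pics/c2.png

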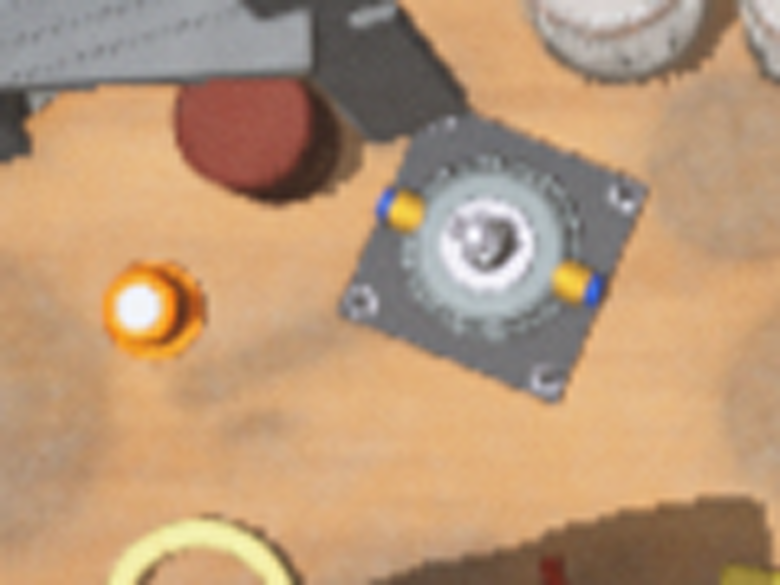

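Run:
```python
from h import *
im=cv2.imread('pics/scene0_raw.png')
crop(im,180,10,340,130,5,'pics/c3.png')
im=cv2.imread('pics/top0_raw.png')
crop(im,20,50,220,200,4,'pics/c4.png')
```

```text
(no output)
```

View pics/c3.png

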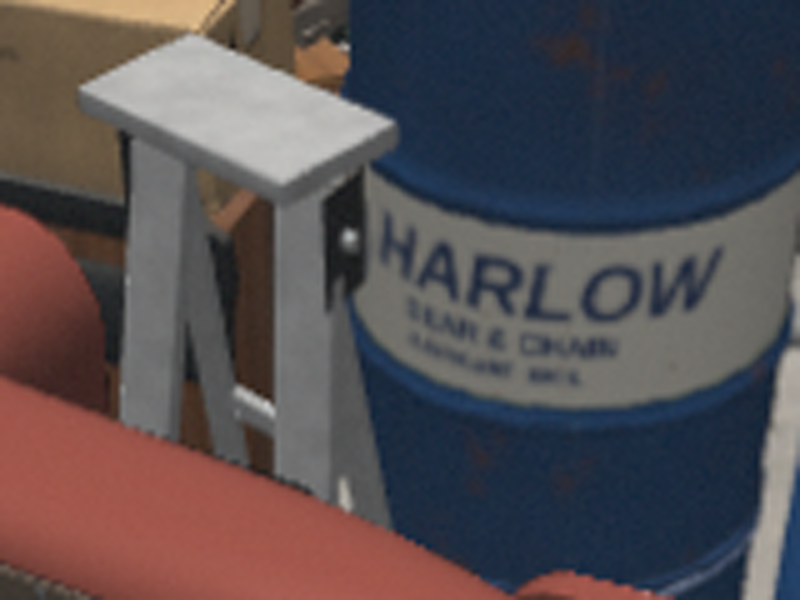

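View pics/c4.png

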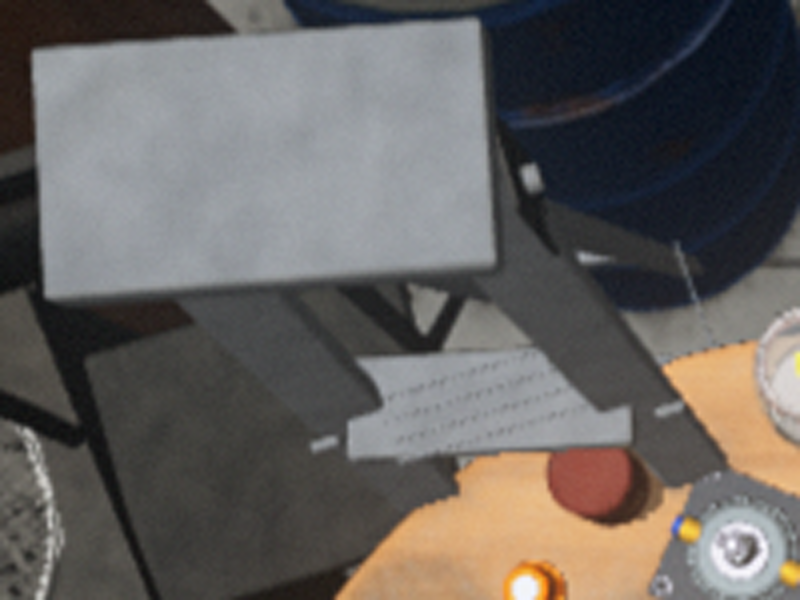

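Request:
{"method": "step_arm", "body": {"steps": [[[0, 0, -4], 0, 0], [[0, 0, -4], 0, 0], [[0, 0, -3], 0, 0]]}}

```text
time_s: 0.48
tcp_pos: [0.2407, -0.5496, 0.3598]
ee_rot: [[0.916, 0.401, 0.0], [0.401, -0.916, -0.001], [-0.0, 0.001, -1.0]]
force: [0.3, 0.2, -0.5]
gripper_width: 0.0854
```

Run:
```python
from h import *
S=camera_info('scene');T=camera_info('top')
def tri(a,b):
    o1,d1=ray(S,np.array(a)/5+[180,10]);o2,d2=ray(T,np.array(b)/4+[20,50])
    M=np.stack([d1,-d2],1);t=np.linalg.lstsq(M,o2-o1,rcond=None)[0]
    p,q=o1+t[0]*d1,o2+t[1]*d2
    print(((p+q)/2).round(3),np.linalg.norm(p-q).round(4))
tri((80,95),(45,300));tri((195,36),(32,48));tri((398,125),(484,18));tri((285,190),(495,268))
T=T
for uv in [(725,465),(690,485),(455,490)]: print(at_z(T,np.array(uv)/4+[20,50],0).round(3),at_z(T,np.array(uv)/4+[20,50],-.3).round(3))
for n in("scene","top"):
    im=snapshot(n); cv2.imwrite(f"pics/{n}1_raw.png",im[:,:,::-1]);cv2.imwrite(f"pics/{n}1.png",cv2.resize(im[:,:,::-1],(768,576)))
im=snapshot("wrist");cv2.imwrite("pics/w1.png",im[:,:,::-1])
print(camera_info("wrist"))
```

```text
[0.577 0.313 0.582] 0.0073
[0.705 0.322 0.585] 0.0059
[0.719 0.095 0.583] 0.0025
[0.593 0.088 0.579] 0.0067
[0.564 0.038 0.   ] [ 0.603  0.071 -0.3  ]
[0.547 0.067 0.   ] [ 0.582  0.106 -0.3  ]
[0.544 0.266 0.   ] [ 0.579  0.347 -0.3  ]
{'fx': 306.5203112048157, 'fy': 306.5203112048157, 'cx': 253.88015273334995, 'cy': 195.78730304867724, 'dist_coeffs': array([-0.03758078,  0.        ,  0.        ,  0.        ,  0.        ]), 'xyz': array([ 0.31249861, -0.51877294,  0.48530248]), 'rotation': array([[ 0.40115177,  0.87243131,  0.27917892],
       [-0.91600856,  0.38127982,  0.12471573],
       [ 0.00236062, -0.30576022,  0.95210562]])}
```

View pics/w1.png

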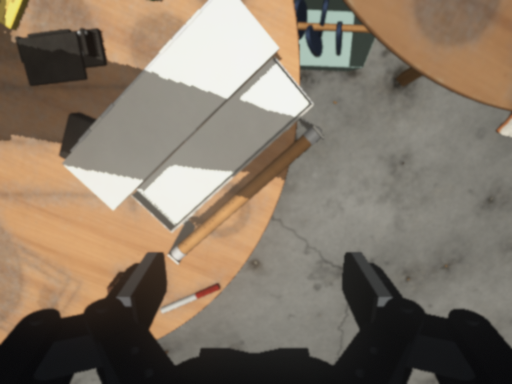

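View pics/scene1.png

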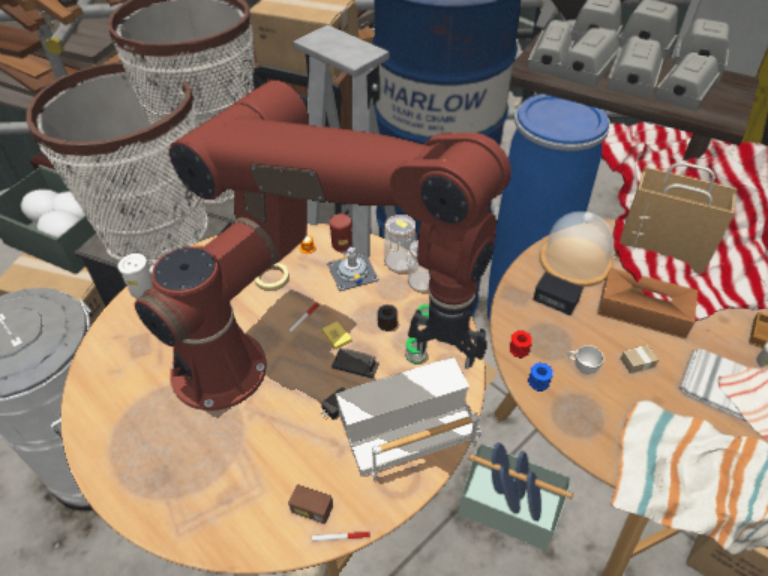

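Run:
```python
from h import *
print(get_obs()['joint_positions'])
S=camera_info('scene')
for z in(.36,.5,.6,.7): print(z,proj(S,[.2407,-.5496,z])*1.5)
```

```text
[-7.88233441e+01  9.46164983e+00  2.11189336e+01  1.01518858e+02
 -2.55426251e-04  7.75269503e+01]
0.36 [443.99215399 356.32989243]
0.5 [448.81292208 308.98973735]
0.6 [452.81310757 269.52843105]
0.7 [457.38711513 224.20438802]
```

View pics/top1.png

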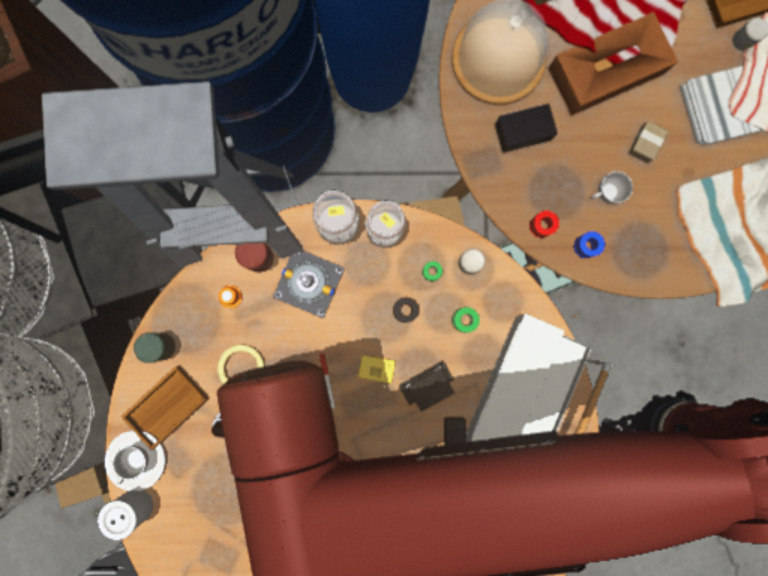

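Run:
```python
from h import *
S=camera_info('scene');T=camera_info('top')
def tri(a,b):
    o1,d1=ray(S,np.array(a)/1.5);o2,d2=ray(T,np.array(b)/1.5)
    M=np.stack([d1,-d2],1);t=np.linalg.lstsq(M,o2-o1,rcond=None)[0]
    p,q=o1+t[0]*d1,o2+t[1]*d2
    print(((p+q)/2).round(3),np.linalg.norm(p-q).round(4))
tri((465,363),(522,316));tri((477,410),(587,350));tri((337,387),(472,428))
tri((415,345),(466,320)); tri((350,253),(308,281)); tri((307,239),(228,295))
# move plan
def plan(dst):
    o=get_obs();d=np.array(dst)-o['tcp_pos'];print((o['ee_rot'].T@d*100).round(2), 'len',np.linalg.norm(d))
plan([.36,-.3,.36])
```

```text
[ 0.422 -0.454  0.066] 0.0368
[ 0.34  -0.577  0.085] 0.0121
[ 0.164 -0.317  0.089] 0.029
[ 0.402 -0.325  0.042] 0.0019
[0.485 0.016 0.084] 0.0019
[0.461 0.194 0.036] 0.003
[ 20.95 -18.13  -0.09] len 0.2771143137170885
```

Request:
{"method": "step_arm", "body": {"steps": [[[4.74, -2.88, 2.0], 0, 0], [[4.74, -2.88, 2.0], 0, 0], [[4.74, -2.88, 2.0], 0, 0], [[4.74, -2.88, 2.0], 0, 0], [[4.74, -2.88, 2.0], 0, 0]]}}

```text
time_s: 1.25
tcp_pos: [0.4004, -0.3205, 0.2559]
ee_rot: [[0.916, 0.401, -0.001], [0.401, -0.916, 0.001], [-0.0, -0.002, -1.0]]
force: [0.5, -0.3, -0.6]
gripper_width: 0.0856
```

Request:
{"method": "step_arm", "body": {"steps": [[[0, 0, 1], -0.18, 0], [[0, 0, 1], -0.18, 0], [[0, 0, 1], -0.18, 0], [[0, 0, 1], -0.18, 0], [[0, 0, 1], -0.18, 0]]}}

```text
time_s: 1.88
tcp_pos: [0.3995, -0.3219, 0.2062]
ee_rot: [[0.249, 0.968, -0.001], [0.968, -0.249, 0.002], [0.001, -0.002, -1.0]]
force: [0.5, 0.7, 0.4]
gripper_width: 0.0855
```

Request:
{"method": "step_arm", "body": {"steps": [[[0, 0, 1], -0.126, 0], [[0, 0, 1], -0.126, 0], [[0, 0, 0], 0, 0]]}}

```text
time_s: 2.25
tcp_pos: [0.3993, -0.3216, 0.1861]
ee_rot: [[0.007, 1.0, -0.002], [1.0, -0.007, 0.003], [0.003, -0.002, -1.0]]
force: [-0.2, 0.2, 0.4]
gripper_width: 0.0856
```

Run:
```python
from h import *
import json
o=get_obs();w=camera_info('wrist')
im=snapshot("wrist");cv2.imwrite("pics/w2.png",im[:,:,::-1])
print(o['tcp_pos'],o['ee_rot'].round(4).tolist(),o['joint_positions'].round(1))
print(proj(w,[.401,-.3235,.05]),proj(w,o['tcp_pos']))
```

```text
[ 0.39928098 -0.32163671  0.18614042] [[0.0069, 1.0, -0.002], [1.0, -0.0069, 0.0026], [0.0026, -0.002, -1.0]] [-53.5  -9.3 -15.9  83.6  -0.   36.9]
[256.00593949 191.72787559] [253.76214504 272.1773127 ]
```

View pics/w2.png

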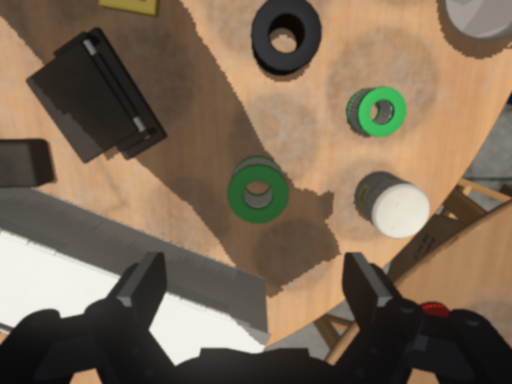

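Wrist view: the larger green-ended cartridge with cream sides is at (258,190), directly below the gripper. The smaller look-alike is at (377,112) and the used one at (287,37). The larger fits the description, as the small ring measures only about 45 mm.

```bash
cat >> h.py <<'E'
def green(im):
    h=cv2.cvtColor(im,cv2.COLOR_BGR2HSV)
    return cv2.inRange(h,(45,100,40),(80,255,255))
def fits(mask,minA=150):
    n,l,s,c=cv2.connectedComponentsWithStats(mask)
    out=[]
    for i in range(1,n):
        if s[i,4]>minA:
            cs,_=cv2.findContours((l==i).astype(np.uint8),cv2.RETR_EXTERNAL,cv2.CHAIN_APPROX_NONE)
            k=max(cs,key=len)
            if len(k)>5: out.append((s[i,4],cv2.fitEllipse(k)))
    return out
E
python3 - <<'E'
from h import *
im=cv2.imread('pics/w2.png');w=camera_info('wrist')
crop(im,190,70,430,240,3.3,'pics/c5.png')
for a,e in fits(green(im)): print(a,e, at_z(w,e[0],.05).round(4), 'diam', e[1][1]/w['fx']*(w['xyz'][2]-.05)/.95)
T=camera_info('top');im=cv2.imread('pics/top1_raw.png')
for a,e in fits(green(im),60): print(a,e, at_z(T,e[0],.05).round(4))
E
```

```text
1502 ((381.11773681640625, 111.39131927490234), (46.22355651855469, 51.1607780456543), 40.614009857177734) [ 0.5062 -0.255   0.05  ] diam 0.0461909524426308
2089 ((257.52166748046875, 193.66490173339844), (57.218841552734375, 59.69065475463867), 90.34082794189453) [ 0.4027 -0.3261  0.05  ] diam 0.05389222565342141
108 ((288.0928039550781, 180.1621856689453), (11.829009056091309, 12.583367347717285), 41.22358322143555) [ 0.5098 -0.2514  0.05  ]
179 ((310.7747497558594, 212.9261016845703), (16.114473342895508, 16.321636199951172), 90.62326049804688) [ 0.4024 -0.3237  0.05  ]
```

View pics/c5.png

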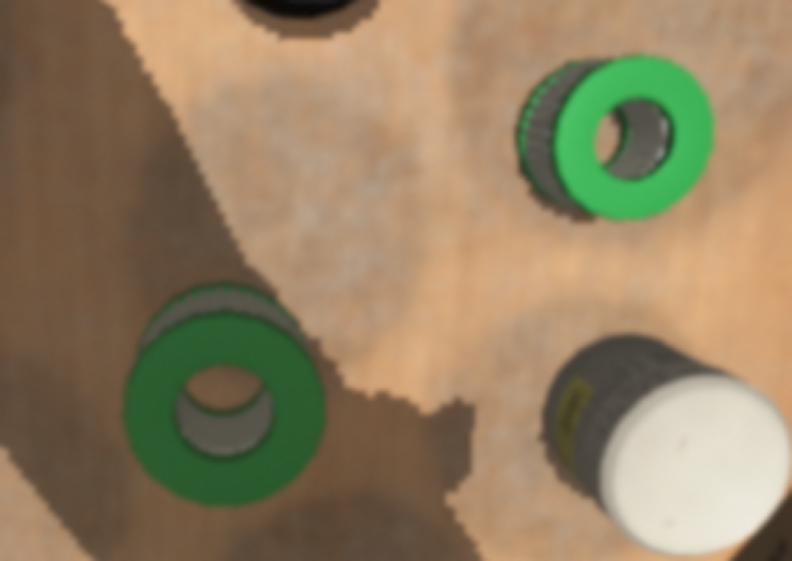

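Request:
{"method": "step_arm", "body": {"steps": [[[-0.34, 0.32, 3.5], 0, 0], [[0, 0, 3.5], 0, 0], [[0, 0, 3.5], 0, 0], [[0, 0, 3], 0, 0], [[0, 0, 2.4], 0, 0]]}}

```text
time_s: 2.92
tcp_pos: [0.4029, -0.3256, 0.028]
ee_rot: [[0.009, 1.0, -0.0], [1.0, -0.009, 0.001], [0.001, -0.0, -1.0]]
force: [-0.8, -0.3, 0.3]
gripper_width: 0.0853
```

Request:
{"method": "step_arm", "body": {"steps": [[[0, 0, 0], 0, 0]]}}

```text
time_s: 3.05
tcp_pos: [0.4022, -0.3247, 0.0276]
ee_rot: [[0.008, 1.0, -0.002], [1.0, -0.008, 0.003], [0.003, -0.002, -1.0]]
force: [0.3, 0.1, -0.1]
gripper_width: 0.0854
```

Run:
```python
from h import *
im=snapshot("wrist");cv2.imwrite("pics/w3.png",im[:,:,::-1])
im=snapshot("scene")[:,:,::-1];crop(im,240,180,340,260,8,'pics/c6.png')
print(get_obs()['tcp_pos'])
```

```text
[ 0.40341462 -0.32633295  0.03013729]
```

View pics/w3.png

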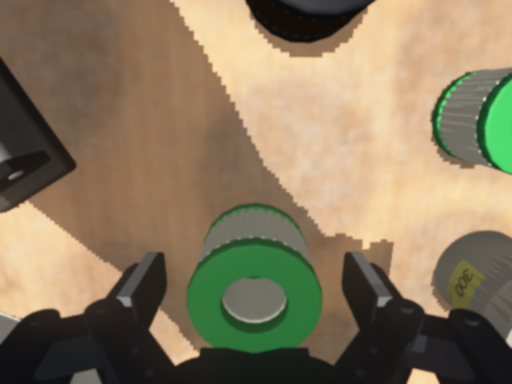

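View pics/c6.png

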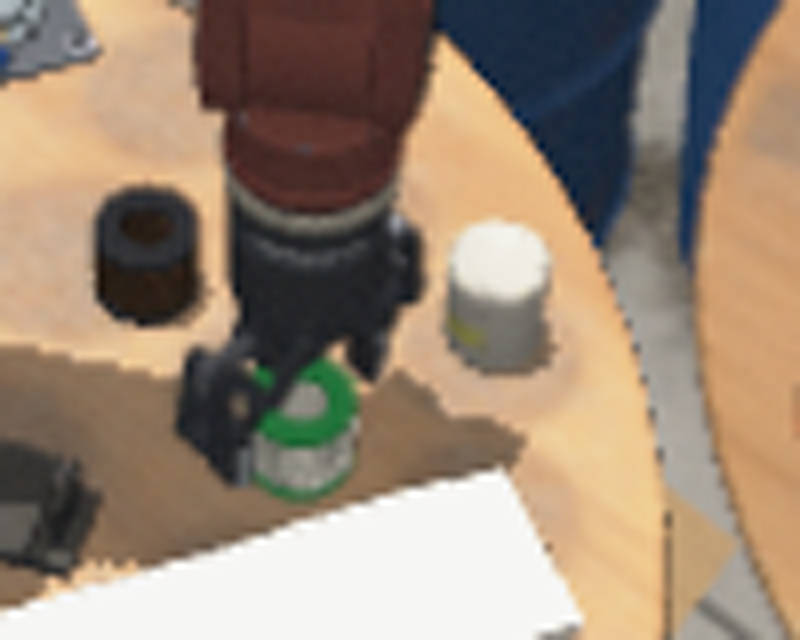

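Run:
```python
from h import *
im=cv2.imread('pics/w3.png');w=camera_info('wrist');o=get_obs()
m=green(im); m[:, 330:]=0
for a,e in fits(m,2000): print(a,e, at_z(w,e[0],.05).round(4))
# hole centre
g=fits(cv2.inRange(cv2.cvtColor(im,cv2.COLOR_BGR2HSV)[260:340,205:305],(0,0,60),(180,90,255)),800)
for a,e in g: print(a,e,at_z(w,(e[0][0]+205,e[0][1]+260),.05))
print(o['tcp_pos'],w['xyz'],o['ee_rot'].T@(w['xyz']-o['tcp_pos']))
for i in range(3): print(get_obs()['tcp_pos'])
```

```text
9936 ((254.02496337890625, 297.1329345703125), (114.29875183105469, 135.69638061523438), 90.67147827148438) [ 0.4035 -0.3257  0.05  ]
2374 ((48.95237350463867, 40.02515411376953), (45.58125686645508, 64.28829193115234), 90.2326431274414) [ 0.40348145 -0.32712023  0.05      ]
[ 0.40341462 -0.32633295  0.03013729] [ 0.40395525 -0.2482757   0.15586547] [ 7.79936279e-02  6.82833640e-06 -1.25768822e-01]
[ 0.40341462 -0.32633295  0.03013729]
[ 0.40341462 -0.32633295  0.03013729]
[ 0.40341462 -0.32633295  0.03013729]
```

Request:
{"method": "step_arm", "body": {"steps": [[[0, 0, 0], 0, 0.5], [[0, 0, 0], 0, 1], [[0, 0, 0], 0, 1], [[0, 0, 0], 0, 1], [[0, 0, 0], 0, 1]], "newtons": 40}}

```text
time_s: 3.78
tcp_pos: [0.4038, -0.3269, 0.0307]
ee_rot: [[0.006, 1.0, 0.001], [1.0, -0.006, -0.002], [-0.002, 0.001, -1.0]]
force: [-0.2, 0.4, 6.3]
gripper_width: 0.0543
```

Request:
{"method": "step_arm", "body": {"steps": [[[0, 0, 0], 0, 1], [[0, 0, 0], 0, 1], [[0, 0, -1], 0, 1], [[0, 0, -3], 0, 1], [[0, 0, -3], 0, 1]]}}

```text
time_s: 4.4
tcp_pos: [0.4031, -0.3259, 0.1005]
ee_rot: [[0.006, 1.0, -0.0], [1.0, -0.006, 0.0], [0.0, -0.0, -1.0]]
force: [0.4, 0.0, -0.4]
gripper_width: 0.0539
```

Run:
```python
from h import *
im=snapshot("wrist");cv2.imwrite("pics/w4.png",im[:,:,::-1])
o=get_obs();print(o['tcp_pos'],o['gripper_width'],o['force'])
```

```text
[ 0.40440684 -0.32758665  0.10503801] 0.054230908136482965 [ 0.9574595  -0.72687294  2.66377393]
```

View pics/w4.png

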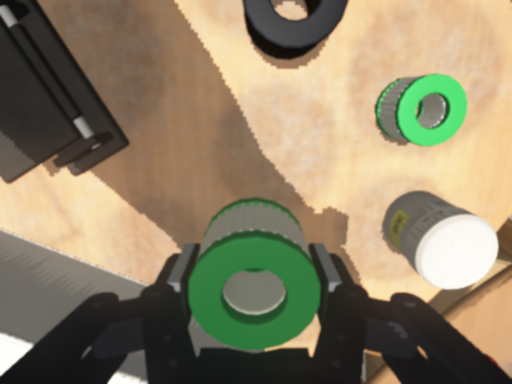

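Request:
{"method": "step_arm", "body": {"steps": [[[0, 0, -5], 0, 1], [[0, 0, -5], 0, 1], [[5.5, 1.3, -1], 0, 1], [[5.5, 1.3, -1], 0, 1], [[5.5, 1.3, -1], 0, 1]]}}

```text
time_s: 5.08
tcp_pos: [0.4433, -0.1598, 0.2301]
ee_rot: [[0.007, 1.0, 0.001], [1.0, -0.007, -0.0], [-0.0, 0.001, -1.0]]
force: [0.7, 0.5, -0.9]
gripper_width: 0.0542
```

Request:
{"method": "step_arm", "body": {"steps": [[[5.5, 1.3, -1], 0, 1], [[5.5, 1.3, -1], 0, 1], [[4.5, 1.3, -1], 0, 1], [[1.8, 0.3, -1], 0, 1], [[0, 0, 0], 0, 1]]}}

```text
time_s: 5.7
tcp_pos: [0.4865, 0.0126, 0.2702]
ee_rot: [[0.004, 1.0, 0.001], [1.0, -0.004, -0.0], [-0.0, 0.001, -1.0]]
force: [-0.4, -0.1, -1.7]
gripper_width: 0.0543
```

Run:
```python
from h import *
im=snapshot("wrist");cv2.imwrite("pics/w5.png",im[:,:,::-1])
im=snapshot("scene")[:,:,::-1];crop(im,150,40,350,190,4,'pics/c7.png')
o=get_obs();print(o['tcp_pos'],o['ee_rot'].round(4).tolist(),o['joint_positions'].round(2),o['gripper_width'],o['force'])
```

```text
[0.48613865 0.01112655 0.26916363] [[0.0058, 1.0, -0.0001], [1.0, -0.0058, -0.0004], [-0.0004, -0.0001, -1.0]] [-1.413e+01 -1.359e+01 -1.101e+01  9.258e+01 -2.000e-02  7.620e+01] 0.054427581692458274 [-0.1472865  -0.36954289 -1.82127926]
```

View pics/w5.png

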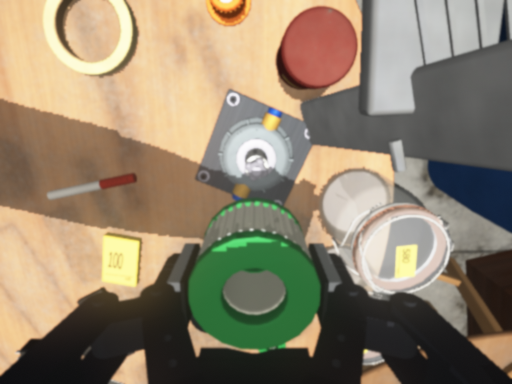

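View pics/c7.png

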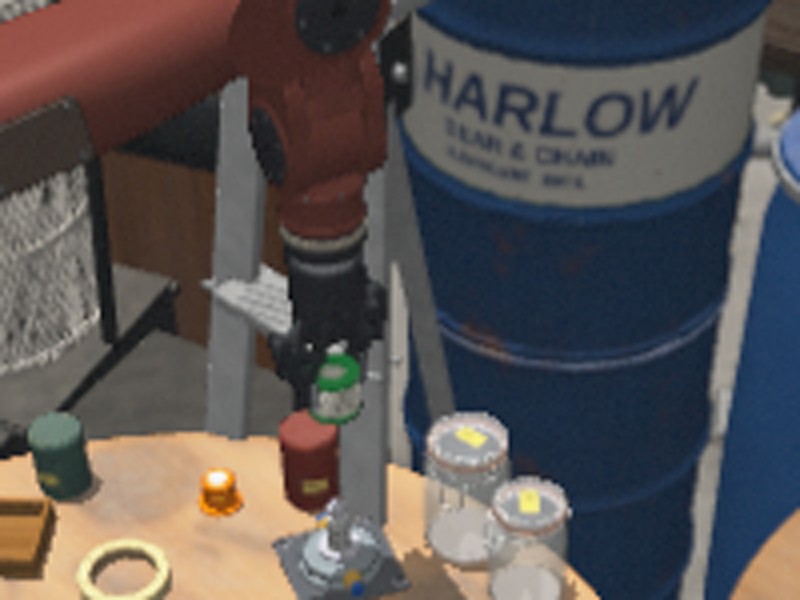

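Run:
```python
from h import *
im=cv2.imread('pics/w5.png')
crop(im,205,110,305,190,8,'pics/c8.png')
```

```text
(no output)
```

View pics/c8.png

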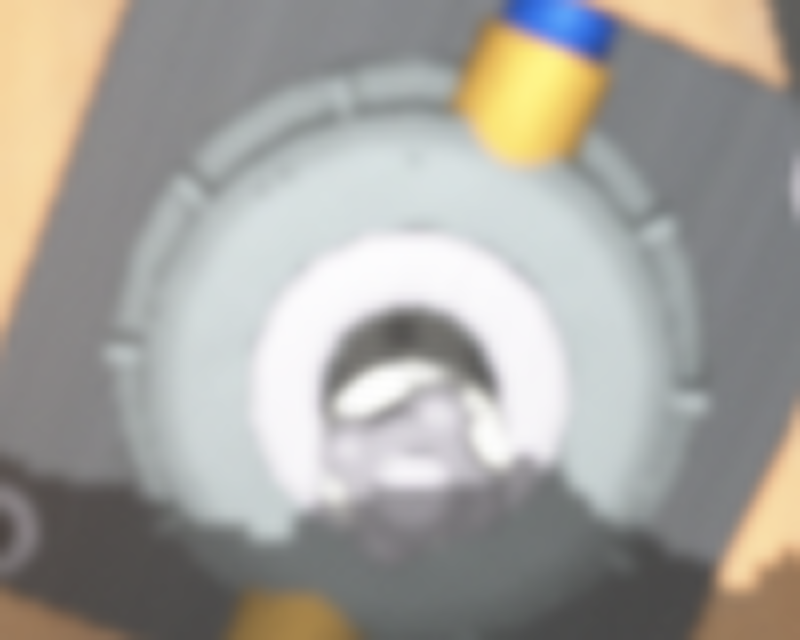

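```bash
cat >> h.py <<'E'
from scipy.optimize import least_squares
def circ(cam,x,y,z,r,n=180):
    t=np.linspace(0,2*np.pi,n,endpoint=False)
    return np.array([proj(cam,[x+r*np.cos(a),y+r*np.sin(a),z]) for a in t])
def fitc(cam,pts,z,r,x0,free_r=False):
    o=cam['xyz']
    P=np.array([at_z(cam,p,z)[:2] for p in pts])
    if free_r: f=lambda q:np.hypot(*(P-q[:2]).T)-q[2]; q0=[*x0,r]
    else: f=lambda q:np.hypot(*(P-q).T)-r; q0=list(x0)
    s=least_squares(f,q0,loss='soft_l1',f_scale=.0005); return s.x,np.sqrt(np.mean(f(s.x)**2))
def toolcam():
    """wrist camera in tool frame coordinates"""
    w=camera_info('wrist');o=get_obs();R=o['ee_rot']
    w['xyz']=R.T@(w['xyz']-o['tcp_pos']); w['rotation']=R.T@w['rotation']; return w,o
def edgepts(im,c,r0,r1,angs,thr,dark_in=False):
    """first radial threshold crossing going from r1 inward, subpixel"""
    g=cv2.cvtColor(im,cv2.COLOR_BGR2GRAY).astype(np.float32); out=[]
    for a in np.radians(angs):
        r=np.arange(r1,r0,-.25); xs=(c[0]+r*np.cos(a)).astype(np.float32);ys=(c[1]+r*np.sin(a)).astype(np.float32)
        v=cv2.remap(g,xs[None],ys[None],cv2.INTER_LINEAR)[0]
        k=np.where(v>thr)[0]
        if len(k) and k[0]>0: out.append((xs[k[0]],ys[k[0]]))
    return np.array(out)
E
python3 - <<'E'
from h import *
im=cv2.imread('pics/w5.png');w,o=toolcam()
print('cam in tool',w['xyz'],w['rotation'].round(4).tolist())
# image tool frame z: plane depth below TCP ; tcp z commanded .269
zc=.269
g=cv2.cvtColor(im,cv2.COLOR_BGR2GRAY)
print(g[159,225:290])
p=edgepts(im,(256.4,158.5),14,27,range(-180,0,6),230-8)
p=np.array([q for q in p])
print(fitc(w,p,zc-.036,.024,(0,0)),fitc(w,p,zc-.036,.024,(0,0),True))
# also gripped cartridge top ring
m=green(im)
for a,e in fits(m,2000): print(a,e,at_z(w,e[0],-.0205).round(4))
E
```

```text
cam in tool [ 7.79833199e-02  7.53834910e-06 -1.25768138e-01] [[-0.0, 0.9522, 0.3055], [1.0, 0.0002, -0.0004], [-0.0004, 0.3055, -0.9522]]
[188 197 205 210 212 214 214 215 215 214 215 226 239 247 249 249 249 248
 242 219 166 153 198 237 250 252 252 251 245 232 205 185 186 193 197 192
 184 191 215 218 192 168 197 234 245 247 247 247 246 241 231 216 210 209
 210 209 209 208 207 203 195 185 177 173 172]
(array([0.00868228, 0.00197172]), np.float64(0.00039279045945713104)) (array([0.00952453, 0.00197693, 0.02336446]), np.float64(0.000268485125296997))
10024 ((253.76171875, 290.72509765625), (117.25395202636719, 132.65525817871094), 92.56237030029297) [ 0.0041 -0.     -0.0205]
```

Request:
{"method": "step_arm", "body": {"steps": [[[0, 0, 0], -0.175, 1], [[0, 0, 0], -0.175, 1], [[0, 0, 0], -0.175, 1], [[0, 0, 0], -0.175, 1], [[0, 0, 0], -0.175, 1]]}}

```text
time_s: 6.42
tcp_pos: [0.4859, 0.0103, 0.2687]
ee_rot: [[-0.766, 0.643, -0.001], [0.643, 0.766, -0.0], [0.001, -0.001, -1.0]]
force: [-0.9, -0.7, -0.7]
gripper_width: 0.0545
```

Request:
{"method": "step_arm", "body": {"steps": [[[0, 0, 0], -0.175, 1], [[0, 0, 0], -0.175, 1], [[0, 0, 0], -0.175, 1], [[0, 0, 0], -0.17, 1], [[0, 0, 0], 0, 1]]}}

```text
time_s: 7.05
tcp_pos: [0.486, 0.0105, 0.2688]
ee_rot: [[-1.0, 0.01, -0.001], [0.01, 1.0, -0.0], [0.001, -0.0, -1.0]]
force: [0.0, -0.1, -1.6]
gripper_width: 0.0543
```

Run:
```python
from h import *
w,o=toolcam()
im=snapshot("wrist")[:,:,::-1];cv2.imwrite("pics/w6.png",im)
print(o['tcp_pos'],o['ee_rot'].round(4).tolist(),o['force'])
T=camera_info('top')
im=cv2.imread('pics/top0_raw.png');c=(205.2,187.2)
for thr in (200,215,225):
    p=edgepts(im,c,5,10,range(0,360,8),thr); print(thr,len(p),fitc(T,p,.036,.024,(.485,.015)),fitc(T,p,.036,.024,(.485,.015),True))
t=snapshot('top')[:,:,::-1];cv2.imwrite('pics/top2_raw.png',t);crop(t,150,140,270,230,6.5,'pics/c9.png')
```

```text
[0.48597093 0.01046219 0.26883631] [[-1.0, 0.0095, -0.0006], [0.0095, 1.0, -0.0001], [0.0006, -0.0001, -1.0]] [ 0.03884144 -0.14315045 -1.56252648]
200 42 (array([0.48952401, 0.02380795]), np.float64(0.0008402705447847224)) (array([0.48955442, 0.0236634 , 0.02334204]), np.float64(0.0005557964918642735))
215 40 (array([0.49072256, 0.02482332]), np.float64(0.0021840220926823404)) (array([0.48968332, 0.02341747, 0.02187544]), np.float64(0.0005102354831772652))
225 35 (array([0.49242758, 0.02502216]), np.float64(0.002968741475117796)) (array([0.48963948, 0.02325351, 0.02098509]), np.float64(0.0005071293284679673))
```

View pics/w6.png

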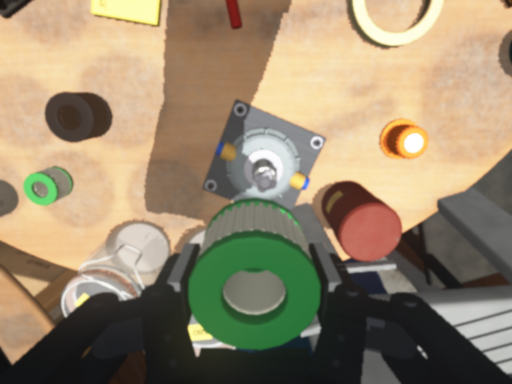

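View pics/c9.png

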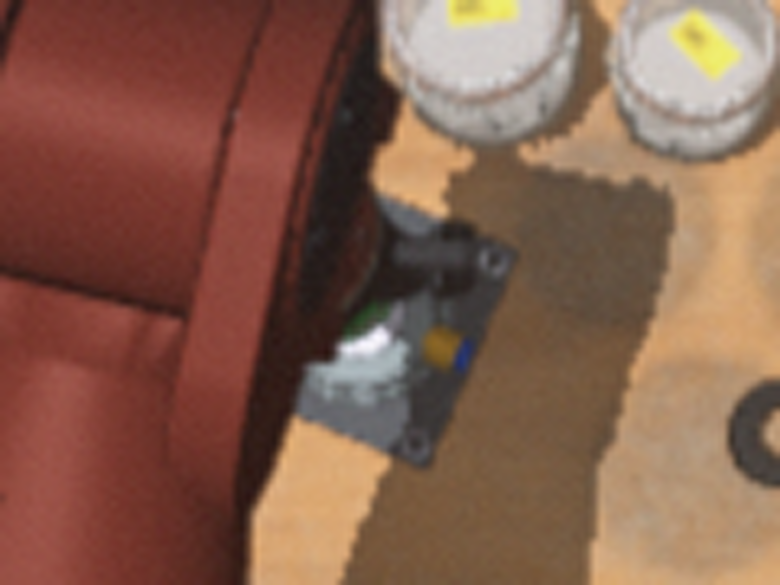

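Run:
```python
from h import *
im=cv2.imread('pics/w6.png')
crop(im,215,130,315,210,8,'pics/c10.png')
```

```text
(no output)
```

View pics/c10.png

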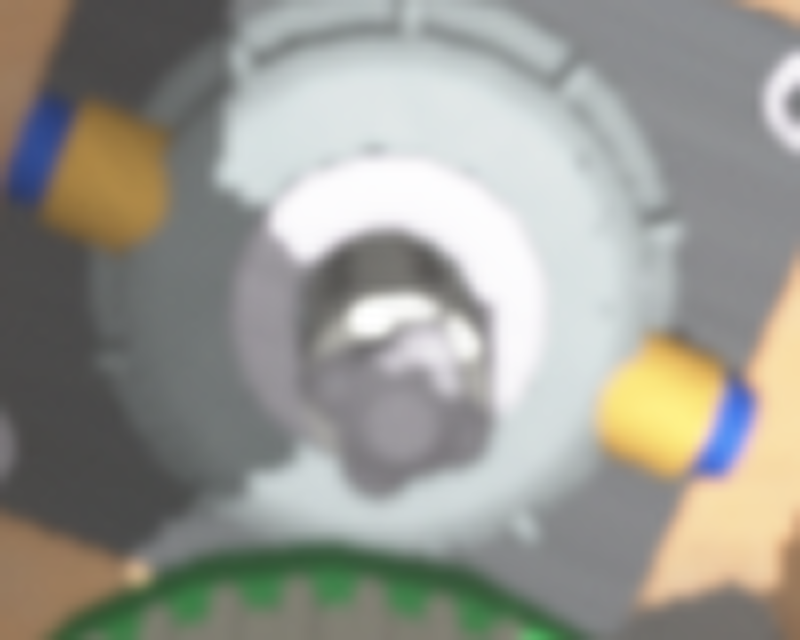

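Run:
```python
from h import *
w,o=toolcam(); zc=.269
off=np.array([215,130])
def c8(p): return (np.array(p,float)+.5)/8-.5+off
ring=[c8(p) for p in [(232,318),(548,318),(390,155),(275,205),(510,215),(330,165),(450,167)]]
print('ring',fitc(w,ring,zc-.036,.024,(0,0)),fitc(w,ring,zc-.036,.024,(0,0),True))
tip=c8((403,427)); print('tip',at_z(w,tip,zc-.0995))
off=np.array([205,110])
ring=[c8(p) for p in [(250,390),(573,390),(411,232),(300,275),(525,280),(350,245),(470,243)]]
print('w5 ring',fitc(w,ring,zc-.036,.024,(0,0)),fitc(w,ring,zc-.036,.024,(0,0),True))
print('w5 tip?',at_z(w,c8((415,515)),zc-.0995))
im=cv2.imread('pics/w6.png')
for a,e in fits(green(im),2000): print(a,e,at_z(w,e[0],-.0205).round(4))
# bore top edge
crop(im,180,225,330,355,5,'pics/c11.png')
im=cv2.imread('pics/w5.png');crop(im,180,225,330,355,5,'pics/c12.png')
g=lambda im:cv2.convertScaleAbs(im,alpha=3,beta=20)
im=cv2.imread('pics/w5.png');crop(g(im),205,110,305,190,8,'pics/c13.png')
```

```text
ring (array([-0.00344922,  0.01081616]), np.float64(0.00034359725176467384)) (array([-0.00297049,  0.0108598 ,  0.02357429]), np.float64(0.0002414809858450794))
tip [-0.00316237  0.01076441  0.1695    ]
w5 ring (array([0.00868666, 0.00217224]), np.float64(0.00010467699434046344)) (array([0.00879576, 0.00217446, 0.02390524]), np.float64(9.209309253285388e-05))
w5 tip? [0.00606797 0.00225405 0.1695    ]
9983 ((254.174560546875, 290.5835876464844), (116.93558502197266, 132.42979431152344), 92.36564636230469) [ 0.0044 -0.0002 -0.0205]
```

View pics/c11.png

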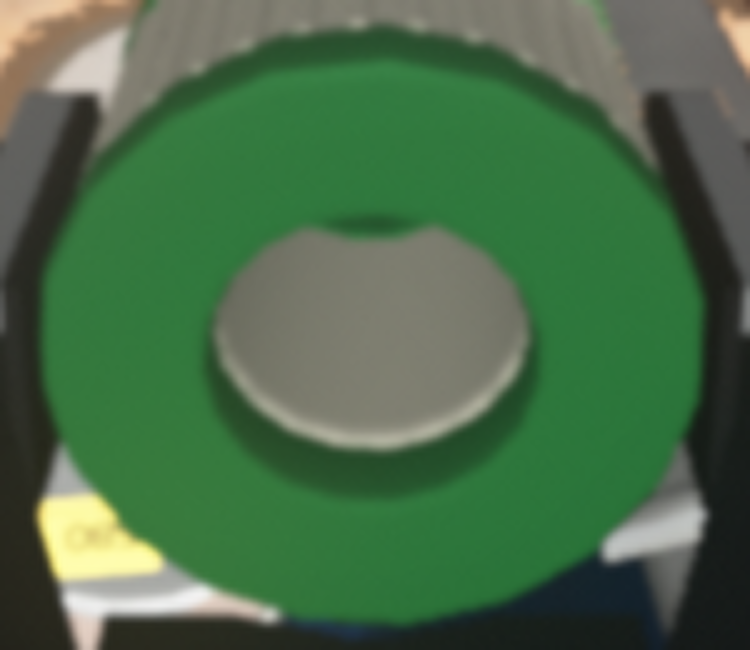

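Run:
```python
from h import *
w,o=toolcam(); off=np.array([180,225])
c5=lambda p:(np.array(p,float)+.5)/5-.5+off
out=np.array([c5(p) for p in [(40,325),(703,325),(378,58),(385,624),(85,480),(640,525),(600,120),(160,115)]])
inn=np.array([c5(p) for p in [(208,350),(540,350),(372,215),(375,498),(245,440),(505,440)]])
def res(q,mode=0):
    x,y,z=q; r=[]
    for P,R in((out,.028),(inn,.0135)):
        X=np.array([at_z(w,p,z)[:2] for p in P]); r+=list(np.hypot(*(X-[x,y]).T)-R)
    return np.array(r)
s=least_squares(res,[0,0,-.02]);print(s.x,(s.fun*1000).round(2))
for z in(-.018,-.0205,-.023):
    s2=least_squares(lambda q:res([q[0],q[1],z]),[0,0]);print(z,s2.x,(s2.fun*1000).round(2))
```

```text
[-3.15822422e-04  1.05892570e-05 -1.81469726e-02] [-0.2  -0.8  -0.36 -0.22 -0.36  0.52  0.39  0.28  0.37  0.17  0.34  0.44
  0.06  0.05]
-0.018 [-4.21280811e-04  1.08537509e-05] [-0.16 -0.76 -0.33 -0.18 -0.32  0.56  0.42  0.32  0.38  0.19  0.36  0.46
  0.08  0.07]
-0.0205 [1.37172364e-03 6.38307134e-06] [-0.8  -1.4  -0.94 -0.86 -0.98 -0.13 -0.21 -0.31  0.07 -0.13  0.07  0.1
 -0.25 -0.27]
-0.023 [3.16275838e-03 1.99123061e-06] [-1.44 -2.03 -1.54 -1.54 -1.63 -0.81 -0.85 -0.93 -0.25 -0.44 -0.21 -0.25
 -0.59 -0.6 ]
```

Request:
{"method": "step_arm", "body": {"steps": [[[-0.2, 1.0, 1], 0, 1], [[0, 0, 1], 0, 1], [[0, 0, 0], 0, 1]]}}

```text
time_s: 7.52
tcp_pos: [0.4877, 0.0218, 0.2479]
ee_rot: [[-1.0, 0.007, -0.002], [0.007, 1.0, 0.0], [0.002, 0.0, -1.0]]
force: [0.0, -0.0, -1.3]
gripper_width: 0.054
```

Run:
```python
from h import *
w,o=toolcam()
im=snapshot("wrist")[:,:,::-1];cv2.imwrite("pics/w7.png",im)
print(o['tcp_pos'],o['ee_rot'].round(4).tolist(),o['force'])
crop(im,200,125,300,205,8,'pics/c14.png')
im=snapshot("scene")[:,:,::-1];cv2.imwrite('pics/scene3_raw.png',im);crop(im,200,110,280,170,10,'pics/c15.png')
```

```text
[0.48769971 0.02178842 0.24785988] [[-1.0, 0.0068, -0.0021], [0.0068, 1.0, 0.0003], [0.0021, 0.0003, -1.0]] [ 0.02980703 -0.00791733 -1.29347079]
```

View pics/c14.png

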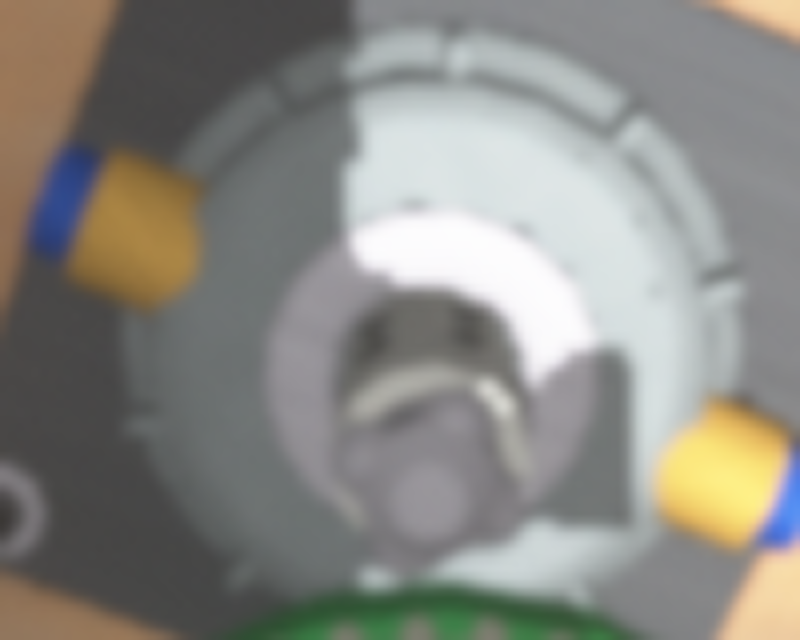

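View pics/c15.png

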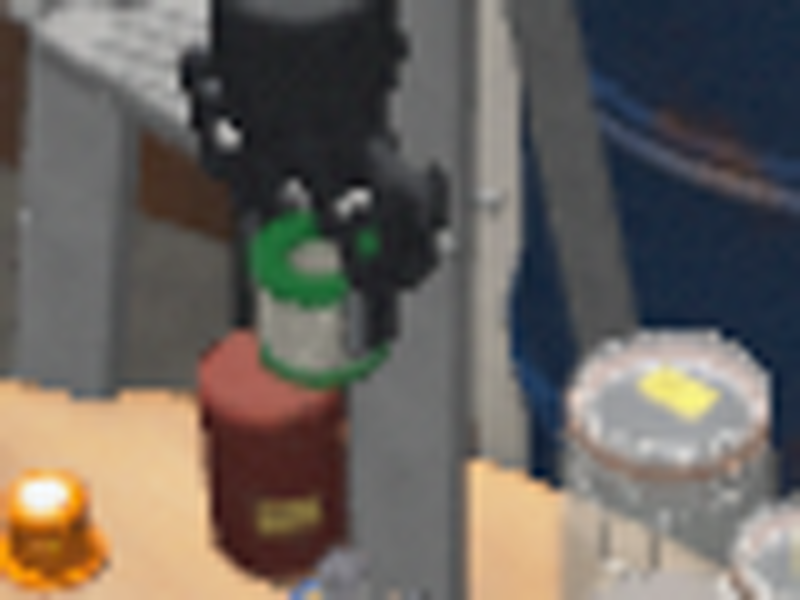

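Run:
```python
from h import *
w,o=toolcam(); zc=.249
off=np.array([200,125]); c8=lambda p:(np.array(p,float)+.5)/8-.5+off
ring=[c8(p) for p in [(267,372),(603,372),(435,210),(350,235),(520,233),(285,300),(590,300)]]
print('ring',fitc(w,ring,zc-.036,.024,(0,0)),fitc(w,ring,zc-.036,.024,(0,0),True))
print('tip',at_z(w,c8((430,498)),zc-.0995))
```

```text
ring (array([-2.27580512e-03, -4.80843506e-05]), np.float64(0.00022368381995627106)) (array([-2.16362153e-03, -6.44557943e-05,  2.39081658e-02]), np.float64(0.00021963627473568973))
tip [-0.00139708 -0.00081341  0.1495    ]
```

Request:
{"method": "step_arm", "body": {"steps": [[[-0.06, -0.04, 4], 0, 1], [[0, 0, 4], 0, 1], [[0, 0, 2.5], 0, 1], [[0, 0, 0], 0, 1]]}}

```text
time_s: 8.12
tcp_pos: [0.4878, 0.0212, 0.1428]
ee_rot: [[-1.0, 0.007, -0.003], [0.007, 1.0, 0.001], [0.003, 0.001, -1.0]]
force: [0.2, -0.7, -1.4]
gripper_width: 0.0542
```

Request:
{"method": "step_arm", "body": {"steps": [[[0, 0, 0.5], 0, 1], [[0, 0, 0.5], 0, 1], [[0, 0, 0.3], 0, 1], [[0, 0, 0.3], 0, 1]]}}

```text
time_s: 8.62
tcp_pos: [0.4891, 0.021, 0.1284]
ee_rot: [[-1.0, 0.007, 0.0], [0.007, 1.0, -0.0], [-0.0, -0.0, -1.0]]
force: [1.0, 0.2, -1.6]
gripper_width: 0.0543
```

Run:
```python
from h import *
im=snapshot("wrist")[:,:,::-1];cv2.imwrite("pics/w8.png",im);crop(im,180,200,330,355,5,'pics/c16.png')
o=get_obs();print(o['tcp_pos'],o['force'],o['wrist_torque'])
```

```text
[0.48885094 0.02102471 0.12792925] [-0.53380855 -0.12834321 -2.38235305] [-0.02906207 -0.00498702  0.04175051]
```

View pics/c16.png

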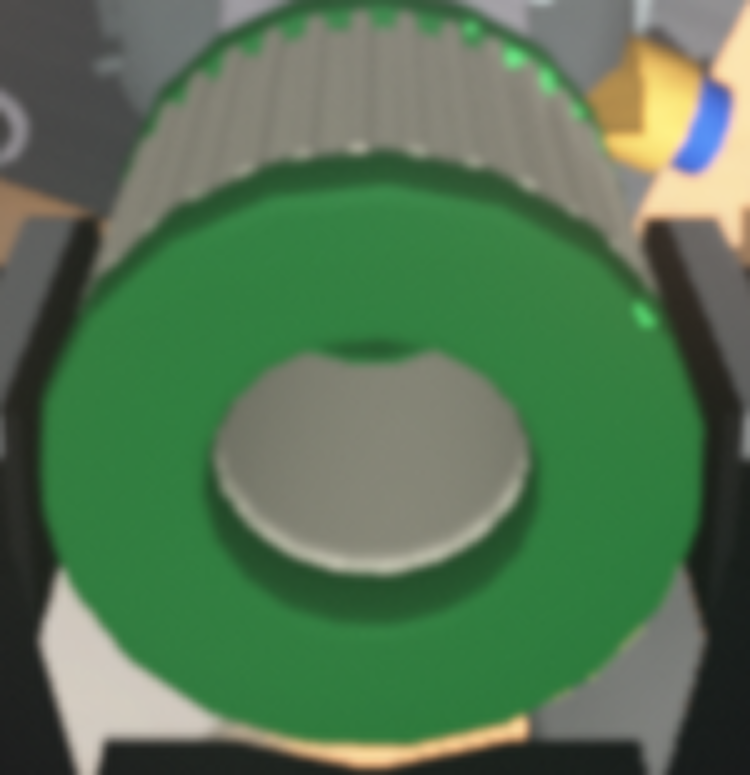

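Request:
{"method": "step_arm", "body": {"steps": [[[0, 0, 0.2], 0, 1], [[0, 0, 0.2], 0, 1], [[0, 0, 0.2], 0, 1], [[0, 0, 0], 0, 1]]}}

```text
time_s: 9.18
tcp_pos: [0.4888, 0.021, 0.1221]
ee_rot: [[-1.0, 0.007, -0.0], [0.007, 1.0, -0.0], [0.0, -0.0, -1.0]]
force: [0.0, 0.4, -1.2]
gripper_width: 0.054
```

Request:
{"method": "step_arm", "body": {"steps": [[[0, 0, 0.2], 0, 1], [[0, 0, 0.2], 0, 1], [[0, 0, 0.1], 0, 1], [[0, 0, 0], 0, 1]]}}

```text
time_s: 9.68
tcp_pos: [0.4889, 0.021, 0.1172]
ee_rot: [[-1.0, 0.007, -0.0], [0.007, 1.0, -0.0], [0.0, -0.0, -1.0]]
force: [1.0, 0.1, -1.6]
gripper_width: 0.0542
```

Request:
{"method": "step_arm", "body": {"steps": [[[0, 0, 0.2], 0, 1], [[0, 0, 0.2], 0, 1], [[0, 0, 0], 0, 1]]}}

```text
time_s: 10.05
tcp_pos: [0.4888, 0.021, 0.113]
ee_rot: [[-1.0, 0.007, -0.0], [0.007, 1.0, -0.0], [0.0, -0.0, -1.0]]
force: [0.3, 0.3, -0.9]
gripper_width: 0.0544
```

Request:
{"method": "step_arm", "body": {"steps": [[[0, 0, 0.15], 0, 1], [[0, 0, 0.15], 0, 1], [[0, 0, 0], 0, 1]]}}

```text
time_s: 10.42
tcp_pos: [0.4888, 0.021, 0.1101]
ee_rot: [[-1.0, 0.007, -0.0], [0.007, 1.0, -0.0], [0.0, -0.0, -1.0]]
force: [0.3, 0.7, -1.5]
gripper_width: 0.0541
```

Request:
{"method": "step_arm", "body": {"steps": [[[0, 0, 0.2], 0, 1], [[0, 0, 0.2], 0, 1], [[0, 0, 0.2], 0, 1], [[0, 0, 0], 0, 1]]}}

```text
time_s: 10.92
tcp_pos: [0.4887, 0.0211, 0.104]
ee_rot: [[-1.0, 0.007, -0.0], [0.007, 1.0, 0.0], [0.0, 0.0, -1.0]]
force: [-0.3, 0.4, -0.8]
gripper_width: 0.0544
```

Run:
```python
from h import *
im=snapshot("wrist")[:,:,::-1];cv2.imwrite("pics/w9.png",im);crop(im,180,200,330,355,5,'pics/c17.png')
o=get_obs();print(o['tcp_pos'],o['force'],o['wrist_torque'])
```

```text
[0.48886273 0.02101542 0.1041808 ] [ 0.28268648  0.06318479 -1.30428686] [ 0.02210774  0.02955658 -0.00244928]
```

View pics/c17.png

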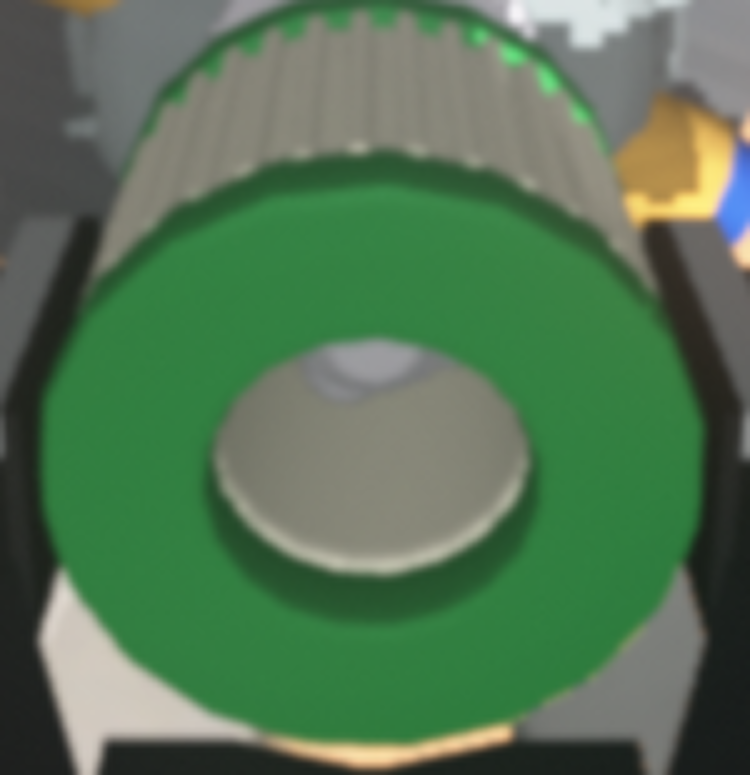

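The stud tip shows inside the bore at crop (375,362), and there is no contact force. I'll continue down.

Request:
{"method": "step_arm", "body": {"steps": [[[0, 0, 0.6], 0, 1], [[0, 0, 0.8], 0, 1], [[0, 0, 0.8], 0, 1], [[0, 0, 0.8], 0, 1], [[0, 0, 0.2], 0, 1]]}}

```text
time_s: 11.6
tcp_pos: [0.4885, 0.0211, 0.0715]
ee_rot: [[-1.0, 0.007, -0.001], [0.007, 1.0, 0.0], [0.001, 0.0, -1.0]]
force: [0.9, 0.1, -1.4]
gripper_width: 0.0542
```

Request:
{"method": "step_arm", "body": {"steps": [[[0, 0, 0.15], 0, 1], [[0, 0, 0.15], 0, 1], [[0, 0, 0], 0, 1]]}}

```text
time_s: 11.98
tcp_pos: [0.489, 0.021, 0.0694]
ee_rot: [[-1.0, 0.007, 0.0], [0.007, 1.0, -0.0], [-0.0, -0.0, -1.0]]
force: [0.0, -0.5, -0.9]
gripper_width: 0.0544
```

Request:
{"method": "step_arm", "body": {"steps": [[[0, 0, 0.1], 0, 1], [[0, 0, 0.1], 0, 1], [[0, 0, 0], 0, 1]]}}

```text
time_s: 12.35
tcp_pos: [0.4889, 0.021, 0.0672]
ee_rot: [[-1.0, 0.007, -0.0], [0.007, 1.0, -0.0], [0.0, -0.0, -1.0]]
force: [-0.5, 0.9, -1.1]
gripper_width: 0.0541
```

Request:
{"method": "step_arm", "body": {"steps": [[[0, 0, 0.1], 0, 1], [[0, 0, 0.1], 0, 1], [[0, 0, 0], 0, 1]]}}

```text
time_s: 12.72
tcp_pos: [0.489, 0.021, 0.0655]
ee_rot: [[-1.0, 0.007, 0.0], [0.007, 1.0, -0.0], [-0.0, -0.0, -1.0]]
force: [-1.9, -0.0, 2.3]
gripper_width: 0.0542
```

Request:
{"method": "step_arm", "body": {"steps": [[[0, 0, 0], 0, 0.3], [[0, 0, 0], 0, 0.1], [[0, 0, 0], 0, 0], [[0, 0, 0], 0, 0], [[0, 0, -1], 0, 0]]}}

```text
time_s: 13.35
tcp_pos: [0.4883, 0.0211, 0.075]
ee_rot: [[-1.0, 0.007, -0.001], [0.007, 1.0, 0.0], [0.001, 0.0, -1.0]]
force: [0.1, 0.9, 0.7]
gripper_width: 0.0852
```

Request:
{"method": "step_arm", "body": {"steps": [[[0, 0, -4], 0, 0], [[0, 0, -4], 0, 0], [[0, 0, -4], 0, 0], [[0, 0, -3], 0, 0]]}}

```text
time_s: 13.85
tcp_pos: [0.4893, 0.021, 0.228]
ee_rot: [[-1.0, 0.007, 0.002], [0.007, 1.0, -0.001], [-0.002, -0.001, -1.0]]
force: [-0.3, -0.7, -0.3]
gripper_width: 0.0858
```

Run:
```python
from h import *
w,o=toolcam()
im=snapshot("wrist")[:,:,::-1];cv2.imwrite("pics/w10.png",im)
im=snapshot("scene")[:,:,::-1];crop(im,200,100,300,175,8,'pics/c18.png')
print(o['tcp_pos'],o['ee_rot'].round(4).tolist(),o['force'])
```

```text
[0.48926521 0.02096733 0.22801783] [[-1.0, 0.0068, 0.0022], [0.0068, 1.0, -0.0006], [-0.0022, -0.0005, -1.0]] [-0.2668924  -0.72989341 -0.33602926]
```

View pics/w10.png

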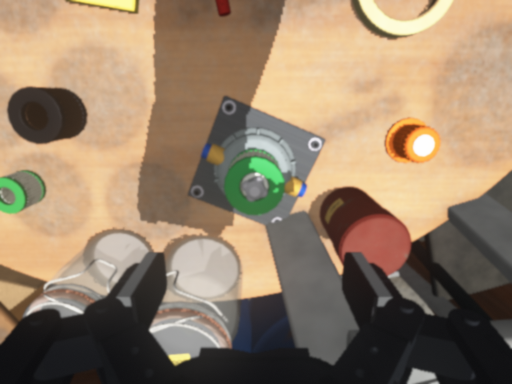

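View pics/c18.png

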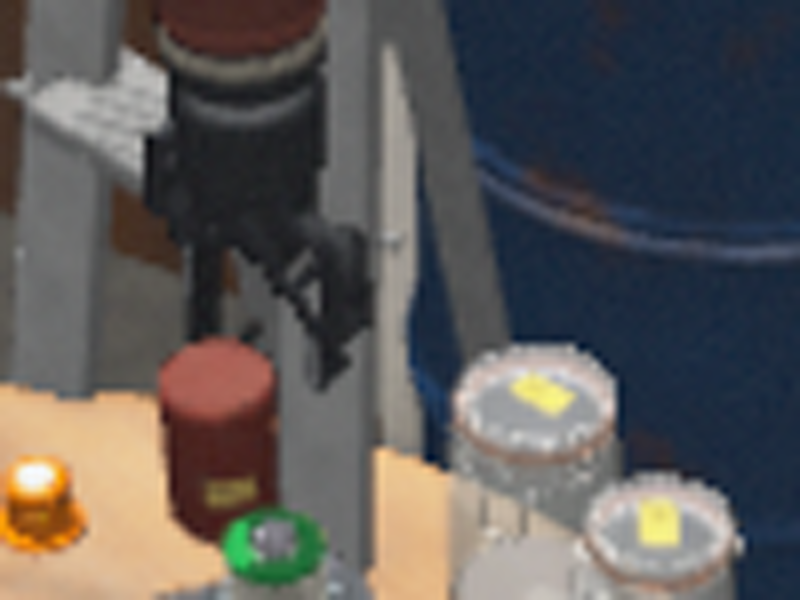

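The cartridge is seated: the stud shows inside the green ring at wrist (255,183). The cap's top is at (424,146). Next I locate the cap relative to the tool.

Run:
```python
from h import *
w,o=toolcam(); im=cv2.imread('pics/w10.png'); zc=.226
crop(im,375,105,455,175,9,'pics/c19.png'); crop(im,215,145,295,220,8,'pics/c20.png')
T=camera_info('top'); t=cv2.imread('pics/top0_raw.png'); 
m=cv2.inRange(cv2.cvtColor(t,cv2.COLOR_BGR2HSV),(5,150,80),(22,255,255)); m[:,:140]=0;m[:,166:]=0;m[:185]=0;m[210:]=0
m=cv2.morphologyEx(m,cv2.MORPH_CLOSE,np.ones((5,5)))
for a,e in fits(m,30): print(a,e,at_z(T,e[0],.005))
m=cv2.inRange(cv2.cvtColor(im,cv2.COLOR_BGR2HSV),(5,150,60),(22,255,255)); m[:,:370]=0
for a,e in fits(m,100): print(a,e)
print(at_z(w,(424,146),zc-.038), at_z(w,(255,186),zc-.0995))
```

```text
153 ((153.0613555908203, 197.2400360107422), (14.579375267028809, 15.07398509979248), 157.58518981933594) [0.45957987 0.19871822 0.005     ]
1478 ((411.5069885253906, 141.0347900390625), (43.63541030883789, 54.246429443359375), 94.59874725341797)
115 ((375.5428161621094, 208.54737854003906), (10.507014274597168, 19.42140007019043), 119.18286895751953)
[0.03149866 0.17574995 0.188     ] [0.00597325 0.00068137 0.1265    ]
```

View pics/c19.png

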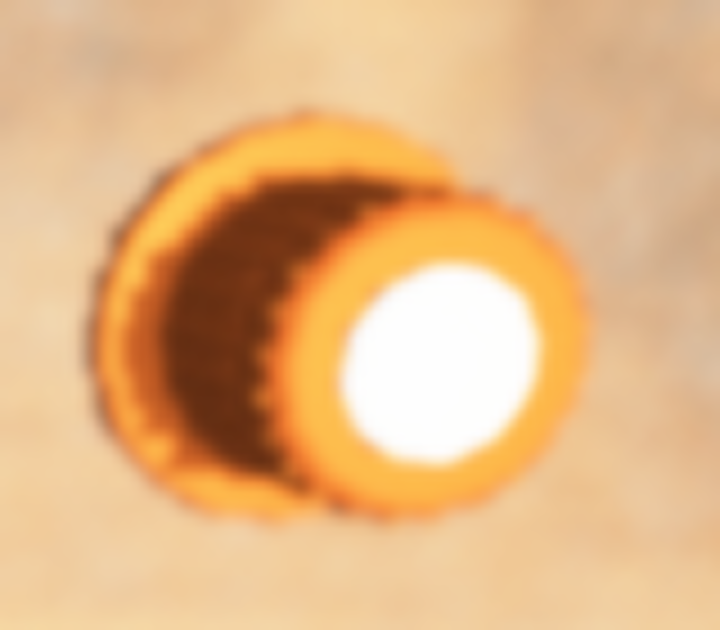

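View pics/c20.png

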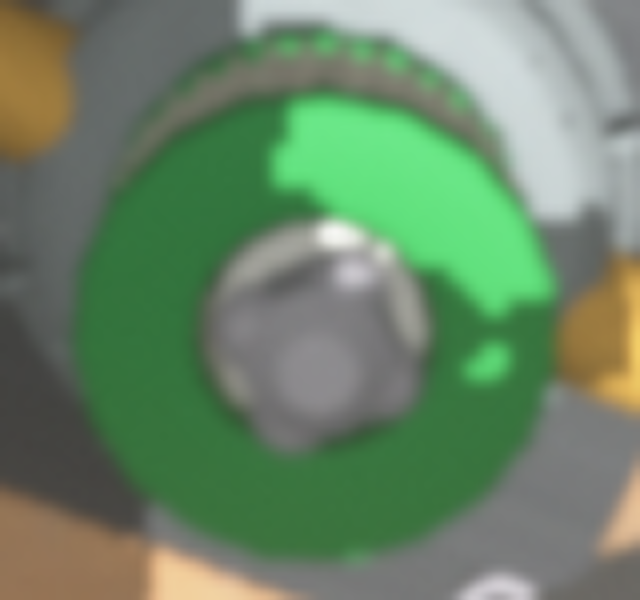

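Run:
```python
from h import *
w,o=toolcam()
for zc in (.2255,.228):
    print(zc,'cap top',at_z(w,((433.5)/9-.5+375,(358.5)/9-.5+105),zc-.038),'tip',at_z(w,(318.5/8-.5+215,372.5/8-.5+145),zc-.0995))
    c8=lambda p:(np.array(p,float)+.5)/8-.5+[215,145]
    ring=[c8(p) for p in [(76,325),(556,325),(315,95),(315,560),(140,170),(500,185),(150,490),(490,480)]]
    print('cart',fitc(w,ring,zc-.086,.028,(0,0)),fitc(w,ring,zc-.086,.028,(0,0),True))
```

```text
0.2255 cap top [0.03328168 0.17377933 0.1875    ] tip [1.59709588e-03 9.39252071e-05 1.26000000e-01]
cart (array([ 0.00186505, -0.00036857]), np.float64(0.0011385072393668494)) (array([ 0.0020327 , -0.00022249,  0.02688918]), np.float64(0.0002473017096419089))
0.228 cap top [0.0329226  0.17516849 0.19      ] tip [8.35707801e-04 9.78465022e-05 1.28500000e-01]
cart (array([ 0.00119321, -0.00027209]), np.float64(0.0008892907626015601)) (array([ 0.00131453, -0.0002217 ,  0.02714249]), np.float64(0.000249650631270047))
```

Request:
{"method": "step_arm", "body": {"steps": [[[1.1, 4.35, 0], 0, 0], [[1.1, 4.35, 0], 0, 0], [[1.1, 4.35, 0], 0, 0], [[0, 4.35, 2], 0, 0], [[0, 0, 4], 0, 0]]}}

```text
time_s: 14.58
tcp_pos: [0.4575, 0.1978, 0.1657]
ee_rot: [[-1.0, 0.003, 0.003], [0.003, 1.0, 0.001], [-0.003, 0.001, -1.0]]
force: [0.0, -1.4, -0.2]
gripper_width: 0.0857
```

Request:
{"method": "step_arm", "body": {"steps": [[[0, 0, 1], 0, 0], [[0, 0, 0], 0, 0]]}}

```text
time_s: 14.82
tcp_pos: [0.4568, 0.1948, 0.1552]
ee_rot: [[-1.0, 0.007, -0.001], [0.007, 1.0, -0.0], [0.001, -0.0, -1.0]]
force: [0.7, 0.4, 0.5]
gripper_width: 0.0854
```

Run:
```python
from h import *
w,o=toolcam()
im=snapshot("wrist")[:,:,::-1];cv2.imwrite("pics/w11.png",im)
print(o['tcp_pos'],o['ee_rot'].round(4).tolist(),o['joint_positions'].round(1))
for u in [(255,200)]: print(at_z(w,u,.158-.038))
```

```text
[0.45680028 0.19481211 0.15520521] [[-1.0, 0.0075, -0.001], [0.0075, 1.0, -0.0003], [0.001, -0.0003, -1.0]] [  8.  -12.1 -21.6  80.6  -0.    8.4]
[-0.00442556  0.0006732   0.12      ]
```

View pics/w11.png

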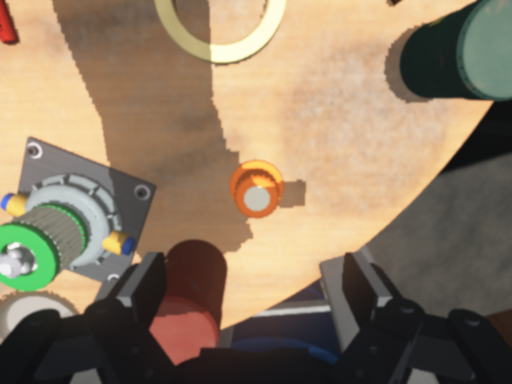

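Run:
```python
from h import *
w,o=toolcam()
im=cv2.imread('pics/w11.png'); crop(im,215,140,305,230,8,'pics/c21.png')
print('tin from w10 (tool frame at P0)',at_z(w,(374,243),.228-.1))
print('tin now',at_z(w,(185,330),.156-.1))
```

```text
tin from w10 (tool frame at P0) [-0.04899141  0.11041486  0.128     ]
tin now [-0.08345543 -0.0507641   0.056     ]
```

View pics/c21.png

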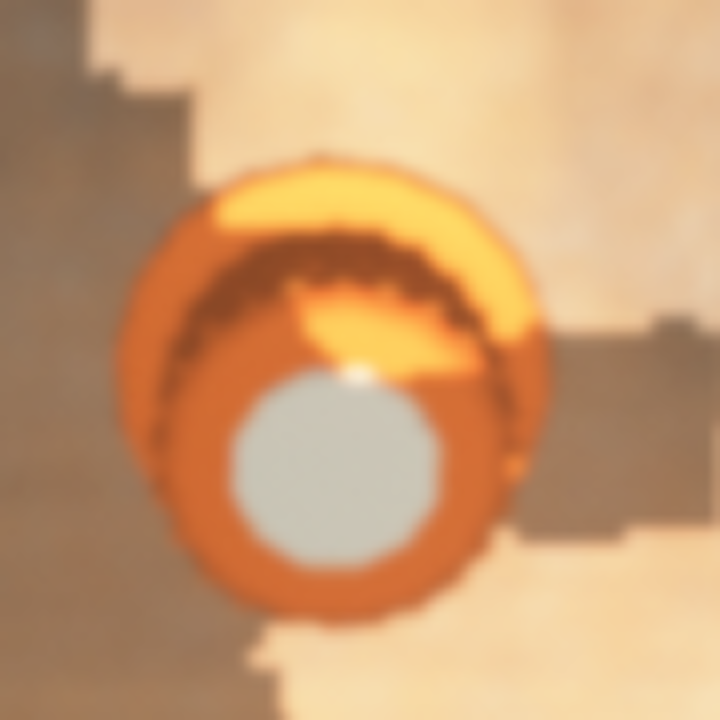

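Run:
```python
from h import *
w,o=toolcam()
c8=lambda p:(np.array(p,float)+.5)/8-.5+[215,140]
for zc in(.1555,.158):
    print(zc,'top',at_z(w,c8((338,458)),zc-.038))
    ring=[c8(p) for p in [(165,450),(510,450),(338,628),(200,560),(480,565)]]
    print(fitc(w,ring,zc-.038,.019,(0,0)),fitc(w,ring,zc-.038,.019,(0,0),True))
    fl=[c8(p) for p in [(117,360),(551,370),(330,155),(170,235),(480,215)]]
    print('flange',fitc(w,fl,zc-.005,.026,(0,0)))
```

```text
0.1555 top [-0.0008124   0.00216579  0.1175    ]
(array([-0.00076698,  0.00255138]), np.float64(0.0007004906285444576)) (array([-0.00186323,  0.00230726,  0.01811039]), np.float64(0.00021396420466087614))
flange (array([-0.00184018,  0.00205715]), np.float64(0.0004713438125916762))
0.158 top [-0.00162527  0.00219122  0.12      ]
(array([-0.00183325,  0.0025391 ]), np.float64(0.0005754542402310478)) (array([-0.00268662,  0.00233397,  0.01829645]), np.float64(0.00021617777552567717))
flange (array([-0.00224111,  0.00205292]), np.float64(0.0003613311674141634))
```

Request:
{"method": "step_arm", "body": {"steps": [[[-0.22, 0.21, 3.5], 0, 0], [[0, 0, 3.5], 0, 0], [[0, 0, 3.5], 0, 0], [[0, 0, 2.2], 0, 0], [[0, 0, 0], 0, 0]]}}

```text
time_s: 15.5
tcp_pos: [0.4591, 0.1968, 0.0282]
ee_rot: [[-1.0, 0.008, -0.001], [0.008, 1.0, -0.0], [0.001, -0.0, -1.0]]
force: [-0.6, -0.1, 1.0]
gripper_width: 0.0855
```

Run:
```python
from h import *
w,o=toolcam()
im=snapshot("wrist")[:,:,::-1];cv2.imwrite("pics/w12.png",im)
print(o['tcp_pos'],o['force'])
```

```text
[0.45914921 0.19679254 0.02821605] [-0.62434469 -0.064494    0.95852555]
```

View pics/w12.png

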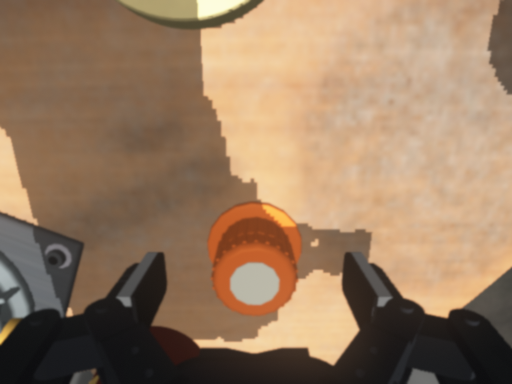

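Request:
{"method": "step_arm", "body": {"steps": [[[0, 0, 0.2], 0, 0.5], [[0, 0, 0], 0, 1], [[0, 0, 0], 0, 1], [[0, 0, 0], 0, 1], [[0, 0, 0], 0, 1]], "newtons": 80}}

```text
time_s: 16.18
tcp_pos: [0.4601, 0.1974, 0.0276]
ee_rot: [[-1.0, 0.007, 0.002], [0.007, 1.0, 0.0], [-0.002, 0.0, -1.0]]
force: [-1.7, -0.4, 6.4]
gripper_width: 0.036
```

Request:
{"method": "step_arm", "body": {"steps": [[[0, 0, 0], 0, 1], [[0, 0, 0], 0, 1], [[0, 0, 0], 0, 1]]}}

```text
time_s: 16.55
tcp_pos: [0.4601, 0.1974, 0.0276]
ee_rot: [[-1.0, 0.007, 0.002], [0.007, 1.0, 0.0], [-0.002, 0.0, -1.0]]
force: [-1.1, -0.0, 7.2]
gripper_width: 0.0361
```

Request:
{"method": "step_arm", "body": {"steps": [[[0, 0, -1], 0, 1], [[0, 0, -4], 0, 1], [[0, 0, -4], 0, 1], [[0, 0, -4], 0, 1], [[0, 0, -2], 0, 1]]}}

```text
time_s: 17.18
tcp_pos: [0.4601, 0.1975, 0.179]
ee_rot: [[-1.0, 0.007, 0.003], [0.007, 1.0, 0.0], [-0.003, 0.0, -1.0]]
force: [0.9, -0.2, -1.7]
gripper_width: 0.0361
```

Run:
```python
from h import *
w,o=toolcam()
im=snapshot("wrist")[:,:,::-1];cv2.imwrite("pics/w13.png",im);crop(im,180,200,330,350,5,'pics/c22.png')
print(o['tcp_pos'],o['force'],o['gripper_width'])
```

```text
[0.46014255 0.19748928 0.17899101] [ 0.8917975  -0.23848434 -1.68562726] 0.03609661041759925
```

View pics/c22.png

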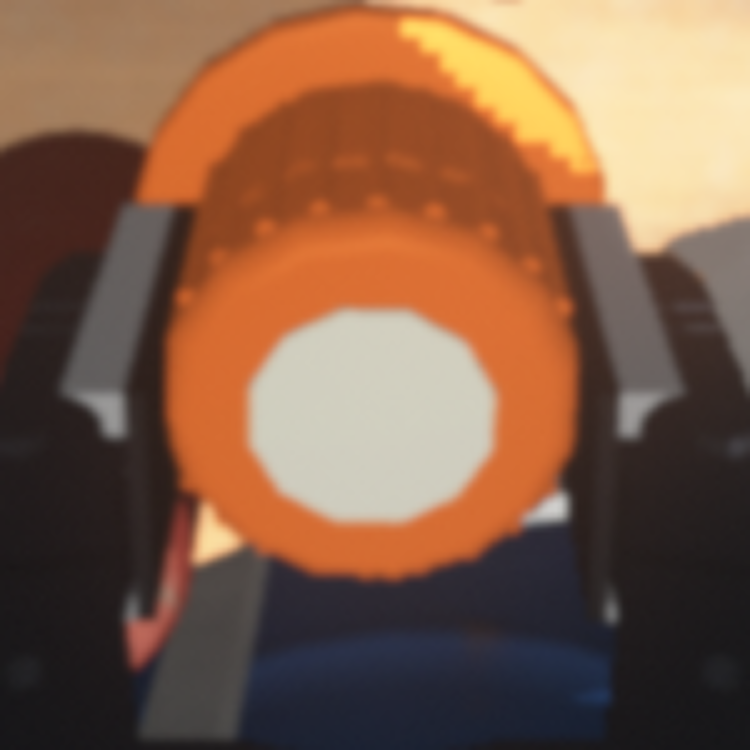

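Run:
```python
from h import *
w,o=toolcam()
c5=lambda p:(np.array(p,float)+.5)/5-.5+[180,200]
ring=[c5(p) for p in [(165,385),(580,385),(378,578),(195,490),(545,495),(275,556),(480,553)]]
fl=[c5(p) for p in [(365,8),(140,190),(603,190),(205,75),(530,60),(280,22),(460,25)]]
for z in(-.010,-.012,-.014):
    print(z,'disc',at_z(w,c5((372,415)),z),fitc(w,ring,z,.019,(0,0)),fitc(w,ring,z,.019,(0,0),True))
    print('   flange',fitc(w,fl,z+.033,.026,(0,0)),fitc(w,fl,z+.033,.026,(0,0),True))
```

```text
-0.01 disc [ 0.00113304 -0.00024722 -0.01      ] (array([ 0.00301628, -0.00015178]), np.float64(0.000554454835742437)) (array([ 0.00199364, -0.0001994 ,  0.01813602]), np.float64(9.449748214397797e-05))
   flange (array([ 1.42164279e-03, -9.68957410e-05]), np.float64(0.000421362163170172)) (array([ 0.00245855, -0.00020404,  0.02513028]), np.float64(0.00019634271367450148))
-0.012 disc [ 0.00246584 -0.00024829 -0.012     ] (array([ 0.00470905, -0.00013233]), np.float64(0.0007406476474495284)) (array([ 0.00331155, -0.00020134,  0.01782266]), np.float64(9.286433722074473e-05))
   flange (array([ 2.04680724e-03, -5.43825134e-05]), np.float64(0.0005471711793550334)) (array([ 0.00347803, -0.00020529,  0.02479235]), np.float64(0.000193700061029484))
-0.014 disc [ 0.00379864 -0.00024936 -0.014     ] (array([ 0.0064    , -0.00011635]), np.float64(0.0009222192814909907)) (array([ 0.00462944, -0.00020328,  0.01750931]), np.float64(9.123124569499361e-05))
   flange (array([ 2.67505716e-03, -2.61748356e-05]), np.float64(0.0006735454961959311)) (array([ 0.00449751, -0.00020655,  0.02445443]), np.float64(0.00019105755335011053))
```

Request:
{"method": "step_arm", "body": {"steps": [[[0, 0, -4], 0, 1], [[-0.8, -4.4, -1], 0, 1], [[-0.8, -4.4, -1], 0, 1], [[-0.8, -4.4, -1], 0, 1], [[-0.7, -4.4, 0], 0, 1]]}}

```text
time_s: 17.85
tcp_pos: [0.4892, 0.0198, 0.2458]
ee_rot: [[-1.0, 0.007, -0.0], [0.007, 1.0, 0.0], [0.0, 0.0, -1.0]]
force: [-0.3, 0.8, 0.3]
gripper_width: 0.0356
```

Request:
{"method": "step_arm", "body": {"steps": [[[0, 0, 0], 0, 1], [[0, 0, 0], 0, 1]]}}

```text
time_s: 18.1
tcp_pos: [0.4887, 0.0214, 0.2453]
ee_rot: [[-1.0, 0.007, -0.002], [0.007, 1.0, 0.001], [0.002, 0.001, -1.0]]
force: [-0.5, 0.3, -0.3]
gripper_width: 0.0361
```

Run:
```python
from h import *
w,o=toolcam()
im=snapshot("wrist")[:,:,::-1];cv2.imwrite("pics/w14.png",im);crop(im,200,125,300,205,8,'pics/c23.png')
print(o['tcp_pos'],o['ee_rot'].round(4).tolist(),o['force'],o['gripper_width'])
```

```text
[0.48870522 0.02143522 0.2452695 ] [[-1.0, 0.0073, -0.0016], [0.0073, 1.0, 0.0006], [0.0016, 0.0006, -1.0]] [-0.49844581  0.29824727 -0.32958254] 0.03611052372043239
```

View pics/c23.png

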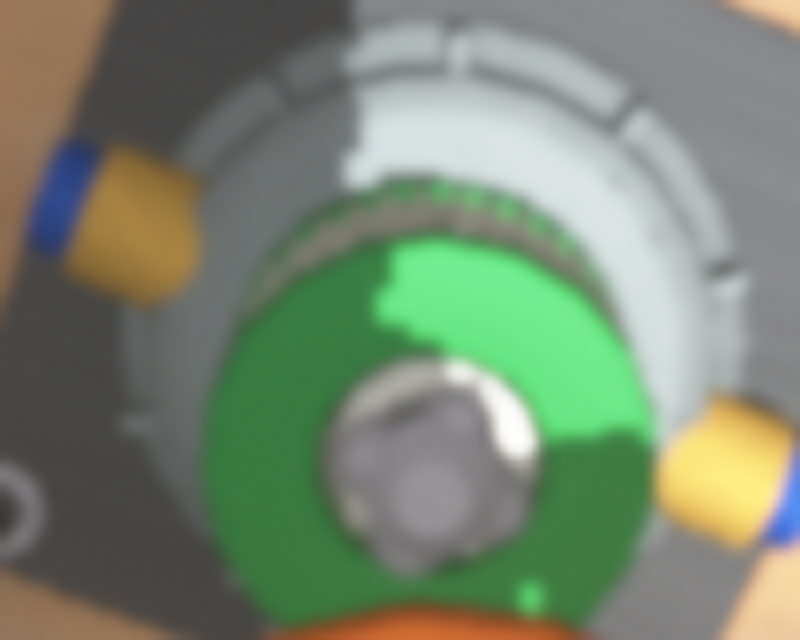

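View pics/w14.png

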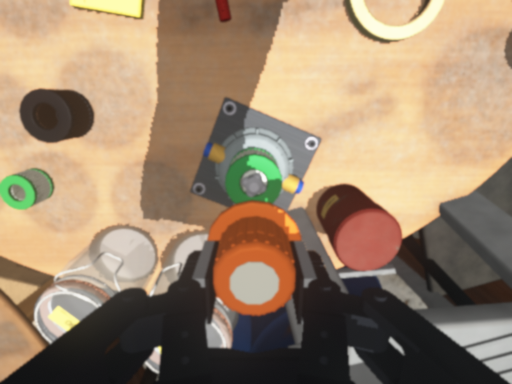

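Request:
{"method": "step_arm", "body": {"steps": [[[-0.15, -0.05, 4], 0, 1], [[0, 0, 4], 0, 1], [[0, 0, 3.3], 0, 1], [[0, 0, 0], 0, 1]]}}

```text
time_s: 18.65
tcp_pos: [0.4886, 0.0221, 0.1307]
ee_rot: [[-1.0, 0.005, -0.005], [0.005, 1.0, 0.001], [0.005, 0.001, -1.0]]
force: [-0.3, -0.1, -0.8]
gripper_width: 0.0357
```

Run:
```python
from h import *
w,o=toolcam()
im=snapshot("scene")[:,:,::-1];crop(im,200,110,280,170,10,'pics/c24.png')
im=snapshot("top")[:,:,::-1];crop(im,150,140,270,230,6.5,'pics/c25.png')
print(o['tcp_pos'],o['force'])
```

```text
[0.48861216 0.02212069 0.13074076] [-0.26077874 -0.14066663 -0.83923037]
```

View pics/c24.png

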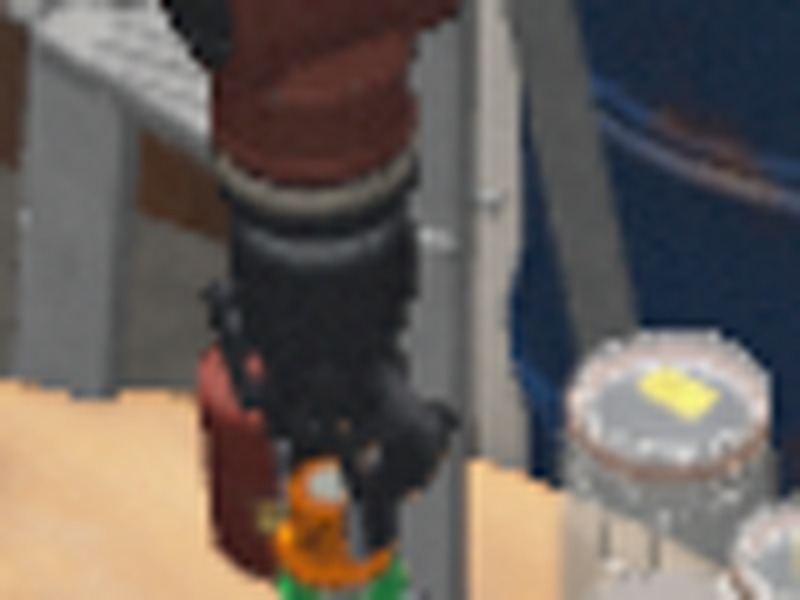

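Run:
```python
from h import *
w,o=toolcam()
im=snapshot("scene")[:,:,::-1];crop(im,215,145,255,185,16,'pics/c26.png')
S=camera_info('scene')
for P in([.4888,.021,.086],[.4888,.021,.104],[.4888,.021,.036],[.4908,.021,.104],[.4888,.023,.104]): print(((proj(S,P)+.5-[215,145])*16).round(0))
```

```text
[303. 364.]
[300. 315.]
[311. 494.]
[305. 312.]
[295. 312.]
```

View pics/c26.png

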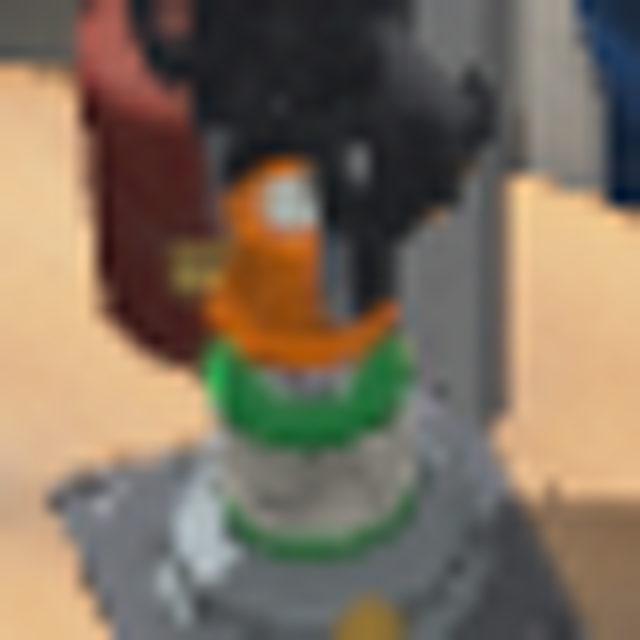

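Request:
{"method": "step_arm", "body": {"steps": [[[0, 0, 0.3], 0, 1], [[0, 0, 0.3], 0, 1], [[0, 0, 0], 0, 1]]}}

```text
time_s: 19.18
tcp_pos: [0.4906, 0.0206, 0.1273]
ee_rot: [[-1.0, 0.007, 0.0], [0.007, 1.0, -0.0], [-0.0, -0.0, -1.0]]
force: [-0.2, 0.8, -1.0]
gripper_width: 0.0358
```

Request:
{"method": "step_arm", "body": {"steps": [[[0, 0, 0.2], 0, 1], [[0, 0, 0], 0, 1]]}}

```text
time_s: 19.42
tcp_pos: [0.4905, 0.0206, 0.1251]
ee_rot: [[-1.0, 0.007, -0.0], [0.007, 1.0, -0.0], [0.0, -0.0, -1.0]]
force: [0.2, -0.9, -0.5]
gripper_width: 0.0357
```

Request:
{"method": "step_arm", "body": {"steps": [[[0, 0, 0.2], 0, 1], [[0, 0, 0], 0, 1]]}}

```text
time_s: 19.68
tcp_pos: [0.4905, 0.0206, 0.1231]
ee_rot: [[-1.0, 0.007, -0.0], [0.007, 1.0, -0.0], [0.0, -0.0, -1.0]]
force: [0.1, 0.6, -0.4]
gripper_width: 0.0354
```

Request:
{"method": "step_arm", "body": {"steps": [[[0, 0, 0.2], 0, 1], [[0, 0, 0], 0, 1]]}}

```text
time_s: 19.92
tcp_pos: [0.4907, 0.0207, 0.1214]
ee_rot: [[-1.0, 0.007, 0.0], [0.007, 1.0, 0.0], [-0.0, 0.0, -1.0]]
force: [1.0, 0.8, 1.9]
gripper_width: 0.0359
```

Request:
{"method": "step_arm", "body": {"steps": [[[0, 0, 0.1], 0, 1], [[0, 0, 0], 0, 1]]}}

```text
time_s: 20.18
tcp_pos: [0.491, 0.0207, 0.1209]
ee_rot: [[-1.0, 0.007, 0.001], [0.007, 1.0, 0.0], [-0.001, 0.0, -1.0]]
force: [-1.2, 1.5, 4.9]
gripper_width: 0.036
```

Request:
{"method": "step_arm", "body": {"steps": [[[0, 0, 0.1], 0, 1], [[0, 0, 0], 0, 1]]}}

```text
time_s: 20.42
tcp_pos: [0.4912, 0.0207, 0.1204]
ee_rot: [[-1.0, 0.007, 0.002], [0.007, 1.0, -0.0], [-0.002, 0.0, -1.0]]
force: [-1.8, 2.4, 8.1]
gripper_width: 0.0356
```

Request:
{"method": "step_arm", "body": {"steps": [[[0, 0, 0.1], 0, 1], [[0, 0, 0], 0, 1]]}}

```text
time_s: 20.68
tcp_pos: [0.4915, 0.0206, 0.1198]
ee_rot: [[-1.0, 0.007, 0.002], [0.007, 1.0, -0.0], [-0.002, -0.0, -1.0]]
force: [-0.5, 2.2, 10.5]
gripper_width: 0.0356
```

Request:
{"method": "step_arm", "body": {"steps": [[[0, 0.03, 0.1], 0, 1], [[0, 0, 0.1], 0, 1], [[0, 0, 0], 0, 1]]}}

```text
time_s: 21.05
tcp_pos: [0.491, 0.021, 0.1172]
ee_rot: [[-1.0, 0.007, 0.001], [0.007, 1.0, -0.0], [-0.001, -0.0, -1.0]]
force: [-1.1, 2.2, 5.6]
gripper_width: 0.0359
```

Request:
{"method": "step_arm", "body": {"steps": [[[0, 0, 0.1], 0, 1], [[0, 0, 0.1], 0, 1], [[0, 0, 0], 0, 1]]}}

```text
time_s: 21.42
tcp_pos: [0.4902, 0.021, 0.1131]
ee_rot: [[-1.0, 0.007, -0.001], [0.007, 1.0, 0.0], [0.001, 0.0, -1.0]]
force: [2.9, 1.4, -9.7]
gripper_width: 0.0356
```

The force went from +10.5 N to −9.7 N, so the cap has snapped past the balls. I'll keep pushing towards home.

Request:
{"method": "step_arm", "body": {"steps": [[[0, 0, 0.1], 0, 1], [[0, 0, 0.1], 0, 1], [[0, 0, 0], 0, 1]]}}

```text
time_s: 21.8
tcp_pos: [0.4903, 0.021, 0.1119]
ee_rot: [[-1.0, 0.007, -0.001], [0.007, 1.0, 0.0], [0.001, 0.0, -1.0]]
force: [2.4, 1.9, -6.6]
gripper_width: 0.0361
```

Request:
{"method": "step_arm", "body": {"steps": [[[0, 0, 0.1], 0, 1], [[0, 0, 0.1], 0, 1], [[0, 0, 0], 0, 1]]}}

```text
time_s: 22.18
tcp_pos: [0.4907, 0.0209, 0.1108]
ee_rot: [[-1.0, 0.007, 0.0], [0.007, 1.0, -0.0], [-0.0, -0.0, -1.0]]
force: [-1.9, 1.7, 3.1]
gripper_width: 0.0358
```

Request:
{"method": "step_arm", "body": {"steps": [[[0, 0, 0.1], 0, 1], [[0, 0, 0], 0, 1]]}}

```text
time_s: 22.42
tcp_pos: [0.4909, 0.0209, 0.11]
ee_rot: [[-1.0, 0.007, 0.001], [0.007, 1.0, -0.0], [-0.001, -0.0, -1.0]]
force: [-2.9, 1.9, 6.6]
gripper_width: 0.0359
```

Request:
{"method": "step_arm", "body": {"steps": [[[0, 0, 0.1], 0, 1], [[0, 0, 0], 0, 1]]}}

```text
time_s: 22.68
tcp_pos: [0.491, 0.0209, 0.1092]
ee_rot: [[-1.0, 0.007, 0.001], [0.007, 1.0, -0.0], [-0.001, -0.0, -1.0]]
force: [-3.9, 3.2, 7.6]
gripper_width: 0.0359
```

Request:
{"method": "step_arm", "body": {"steps": [[[0, 0, 0.1], 0, 1], [[0, 0, 0], 0, 1]]}}

```text
time_s: 22.92
tcp_pos: [0.491, 0.0209, 0.1084]
ee_rot: [[-1.0, 0.007, 0.001], [0.007, 1.0, -0.0], [-0.001, -0.0, -1.0]]
force: [-5.0, 2.4, 10.4]
gripper_width: 0.0355
```

Request:
{"method": "step_arm", "body": {"steps": [[[0, 0, 0.1], 0, 1], [[0, 0, 0], 0, 1]]}}

```text
time_s: 23.18
tcp_pos: [0.4912, 0.0208, 0.1082]
ee_rot: [[-1.0, 0.007, 0.002], [0.007, 1.0, -0.001], [-0.002, -0.001, -1.0]]
force: [-7.5, 3.9, 16.5]
gripper_width: 0.0362
```

Request:
{"method": "step_arm", "body": {"steps": [[[0, 0, 0.1], 0, 1], [[0, 0, 0], 0, 1]]}}

```text
time_s: 23.42
tcp_pos: [0.4912, 0.0208, 0.1081]
ee_rot: [[-1.0, 0.007, 0.002], [0.007, 1.0, -0.001], [-0.002, -0.001, -1.0]]
force: [-11.7, 3.0, 23.7]
gripper_width: 0.0356
```

Request:
{"method": "step_arm", "body": {"steps": [[[0.06, 0.02, 0], 0, 1], [[0, 0, 0], 0, 1], [[0, 0, 0], 0, 1]]}}

```text
time_s: 23.8
tcp_pos: [0.4911, 0.0208, 0.1081]
ee_rot: [[-1.0, 0.007, 0.003], [0.007, 1.0, -0.001], [-0.003, -0.001, -1.0]]
force: [-7.5, 3.1, 23.8]
gripper_width: 0.0359
```

Request:
{"method": "step_arm", "body": {"steps": [[[0.04, 0.02, 0.03], 0, 1], [[0, 0, 0], 0, 1], [[0, 0, 0], 0, 1]]}}

```text
time_s: 24.18
tcp_pos: [0.4911, 0.0209, 0.1081]
ee_rot: [[-1.0, 0.007, 0.004], [0.007, 1.0, -0.001], [-0.004, -0.001, -1.0]]
force: [-7.6, 1.9, 21.2]
gripper_width: 0.0356
```

Run:
```python
from h import *
w,o=toolcam()
im=snapshot("wrist")[:,:,::-1];cv2.imwrite("pics/w15.png",im)
im=snapshot("scene")[:,:,::-1];cv2.imwrite('pics/scene5.png',cv2.resize(im,(768,576)));crop(im,215,145,255,185,16,'pics/c27.png')
o=get_obs();print(o['tcp_pos'],o['force'],o['wrist_torque'],o['gripper_width'],o['time_s'])
S=camera_info('scene')
```

```text
[0.49109994 0.0208587  0.10817505] [-7.27462414  2.1118033  23.00758645] [0.5619968  1.67009767 0.02245405] 0.03567144087149806 24.275
```

View pics/w15.png

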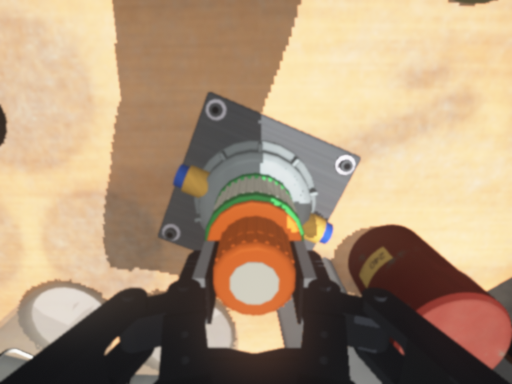

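View pics/c27.png

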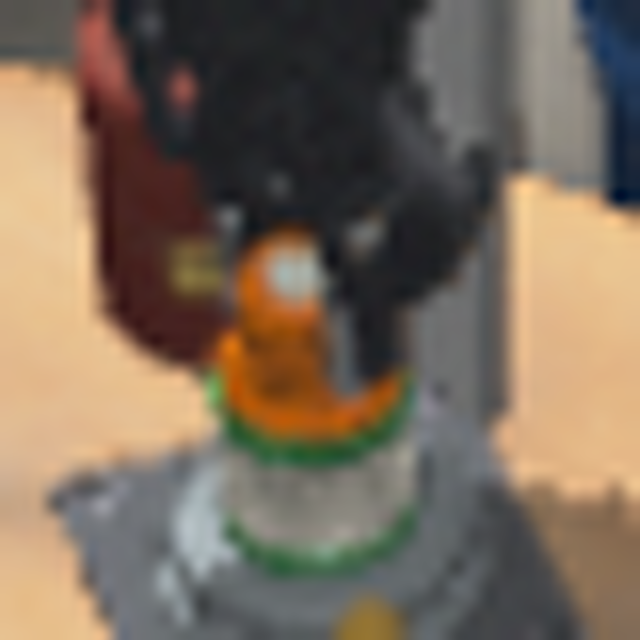

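View pics/scene5.png

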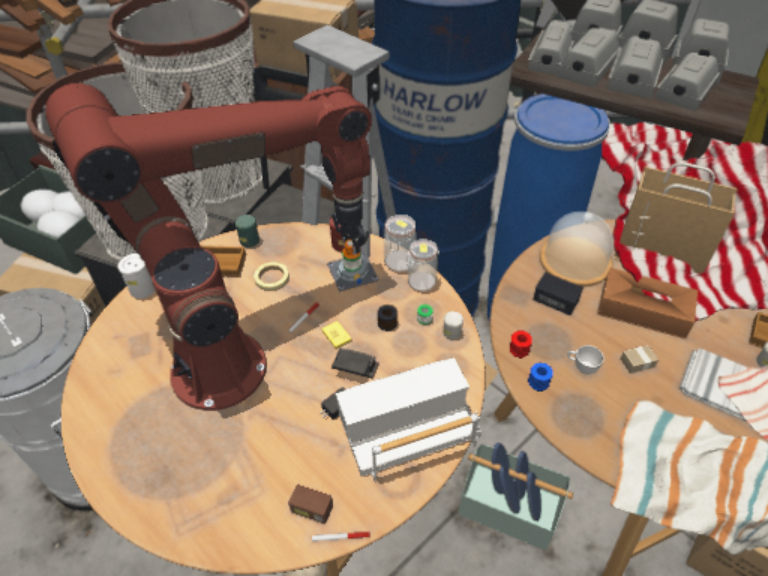

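Request:
{"method": "step_arm", "body": {"steps": [[[0.06, 0, 0.04], 0, 1], [[0, 0, 0], 0, 1], [[0, 0, 0], 0, 1], [[0, 0, 0], 0, 1]]}}

```text
time_s: 24.78
tcp_pos: [0.491, 0.0208, 0.1082]
ee_rot: [[-1.0, 0.007, 0.005], [0.007, 1.0, -0.001], [-0.005, -0.001, -1.0]]
force: [-6.1, 1.4, 24.7]
gripper_width: 0.0355
```

Request:
{"method": "step_arm", "body": {"steps": [[[0, 0, 0], 0, 1], [[0, 0, 0], 0, 1], [[0, 0, 0], 0, 1], [[0, 0, 0], 0, 1]]}}

```text
time_s: 25.28
tcp_pos: [0.491, 0.0208, 0.1081]
ee_rot: [[-1.0, 0.007, 0.005], [0.007, 1.0, -0.001], [-0.005, -0.001, -1.0]]
force: [-5.2, 2.8, 23.4]
gripper_width: 0.0356
```

The cap is on a hard stop at TCP z 0.1081 with a steady push of about 24 N, so I'm handing in.

```bash
python3 -c "
from bench import *
print(hand_in())"
```

```text
the job is handed in; nothing more can be done
None
```

The clean cartridge is on the seat ring and the orange cap is snapped on, still gripped and pressed fully down. I handed the job in at about 25 s; no verdict is reported.

- **Cartridge:** I took the larger of the two green-ended cartridges and slid it down the spigot. It met no contact force until the seat ring, with the TCP (tool point) at z of about 66 mm. I then let it go, and the picture showed it seated with the stud in its bore.
- **Cap:** I gripped it at 80 N and pushed it down. The upward force peaked at about 10 N, then turned to a pull of about 10 N as it snapped past the balls.
- **Fully home:** Pushing on, the TCP stopped at 108.1 mm while the push rose from 10 to about 24 N. That puts the cap's underside at about 80.5 mm, against the stated 80.7 mm. In the scene picture the cartridge sat a few millimetres lower than before.

**Checks that disagreed or stayed uncertain:**
- A sideways force of about 5 N and a tool tilt of about 0.3° remained at the end.
- The measured snap peak was below the stated 15 N, because readings came only between small steps.
- Camera position estimates differed by 1–3 mm, so I settled the final alignment by commanded moves and force.
- I could not read the seat ring's travel directly.

The used cartridge and everything else appeared undisturbed in the last scene picture.

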